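Bottle the counted pills through the funnel

TASK

Bottle the five big pills waiting in the counting tray: take the lid off the steel funnel and lay it knob-up, flat on the free counter, then pour all the pills from the tray through the funnel into the jar without touching them with the fingers, and set the empty tray back down on the cork mat, near its middle. Be gentle: the tray's plastic handle is brittle, so grip it lightly (about 30 N at most on each finger), and do not knock or lean on the funnel, which stands loose in the jar. Leave the jar where it stands with the funnel in it, and the cartons and bottles around untouched.

Things in the scene. Friction and masses are not known exactly. Their poses are not given: they have to be found in the camera images.
- mat: Thin flat cork mat fixed to the counter, 210 (x) x 140 (y) x 3 mm. Origin: centre of its underside, on the counter; z up. The tray starts centred on it, within 5 mm, with its axes along the mat's within 0.1 rad.
- tray: White plastic counting tray with the pills, 0.11 kg. Origin: underside of its floor; x runs from spout (-x) to handle (+x), z up. Floor 3 mm thick, flat for x = -35 to 44 mm, 56 mm wide inside; side and back walls 30 mm high. From x = -35 to the spout at x = -84 the floor rises at 12 degrees, so pills stay in while it is level. Underside 170 mm long in all with the handle.
- spout (a point): Middle of the tray's open spout edge, at tray x = -84, y = 0, z = 13 mm; 56 mm wide between the side walls, which run straight on to it. Same axes as the tray. Tipped spout-down by 30 to 45 degrees, the pills roll out over it.
- handle (a point): Point to grip on the tray's handle, at tray x = 68, y = 0, z = 45 mm. The handle is an upright solid block 42 (x) x 14 (y) mm, centred on this point's x and y, from the underside to 62 mm above it, behind the back wall (x = 44 to 47): pinch it across y from above.
- pill0: Large round brown pill, ball of 20 mm diameter, 10 g; origin at its centre. Five alike lie loose on the tray's flat floor and roll easily.
- pill1: Another such pill, origin at its centre.
- pill2: Another such pill, origin at its centre.
- pill3: Another such pill, origin at its centre.
- pill4: Another such pill, origin at its centre.
- jar: Clear narrow jar, standing loose: 115 mm high, body 70 mm outside diameter (4 mm wall, 5 mm bottom), shoulder at 90 to 98 mm, neck 62 mm outside and 54 mm inside. Origin: centre of its underside; z up. About 0.35 kg.
- funnel: Steel funnel standing loose in the jar's neck on four small lugs. Origin: on its axis, level with the jar's rim (115 mm up). Its stem (45 mm bore) reaches 25 mm below the origin; the cone opens from 6 mm to 58 mm above it, rim 116 mm outside diameter, so the rim is 173 mm above the counter. About 90 g.
- lid: Steel disc lid lying loose on the funnel's rim: 122 mm diameter, 4 mm thick, with a shallow boss (86 mm diameter, 5 mm) below and a black knob above, 22 mm diameter, 40 mm high, from 4 to 44 mm above the origin. Origin: centre of the disc's underside, boss below it, so lying flat on the counter the origin is 5 mm up. z up. 80 g.
- tall_carton: Bystander: medicine carton standing upright, 65 (x) x 55 (y) x 170 mm high. Origin: centre of its underside.
- syrup: Bystander: amber bottle 40 mm diameter, 85 mm high, near the jar. Origin: centre of its underside.
- small_carton: Bystander: small carton 36 (x) x 30 (y) x 60 mm high, near the jar. Origin: centre of its underside.
- pot: Bystander: white pot 44 mm diameter, 65 mm high, beyond the tray's handle. Origin: centre of its underside.
- flat_carton: Bystander: flat carton 50 (x) x 100 (y) x 30 mm high, at the back. Origin: centre of its underside.
There are look-alikes about, which are no part of the job. Leave any blue or turquoise look-alike of the jar alone.

How it is judged (in metres and radians):
On the way, in this order (a step that is already met when the one before it is completed fails the run):
1. the lid lies flat and knob-up on the counter, released (height (world z) of lid below 0.012 m and angle between lid's own z axis and vertical below 0.15 rad and contact force between the fingers and lid below 0.1 N and linear speed of lid below 0.03 m/s), for 0.2 s.
2. all five pills are in the jar, below the funnel (horizontal distance between each of pill0, pill1, pill2, pill3, pill4 and jar below 0.03 m and z of pill0 in the frame of jar between 0.005 and 0.08 m and z of pill1 in the frame of jar between 0.005 and 0.08 m and z of pill2 in the frame of jar between 0.005 and 0.08 m and z of pill3 in the frame of jar between 0.005 and 0.08 m and z of pill4 in the frame of jar between 0.005 and 0.08 m), for 0.2 s.
At the end, for the whole second after the job is handed in: All five pills at rest in the jar (under 80 mm high); jar upright with the funnel in its neck (within 8 mm of the axis, lifted under 6 mm); lid flat and knob-up on the counter; empty tray level on the mat, its origin within 40 mm of the mat's centre along each mat axis; all released (all of step 1 and all of step 2 and horizontal distance between funnel and jar below 0.008 m and z of funnel in the frame of jar below 0.121 m and angle between each of jar, tray's own z axis and vertical below 0.1 rad and height (world z) of tray below 0.008 m and x of tray in the frame of mat between -0.04 and 0.04 m and y of tray in the frame of mat between -0.04 and 0.04 m and linear speed of tray below 0.02 m/s and contact force between the fingers and tray below 0.1 N and linear speed of each of pill0, pill1, pill2, pill3, pill4 below 0.05 m/s); the robot touches nothing.
It fails at once if a bystander carton, bottle or pot is moved over 25 mm (distance of any of tall_carton, syrup, small_carton, pot, flat_carton from where it was at the start of the episode above 0.025 m).
It fails at once if the jar is moved over 30 mm or tips over 0.25 rad (distance of jar from where it was at the start of the episode above 0.03 m or angle between jar's own z axis and vertical above 0.25 rad).
It fails at once if the tray is gripped with over 90 N in all (about 45 N a finger) (contact force between the fingers and tray above 90 N).
It fails at once if the tray, gripper or arm knocks or leans on the funnel with over 8 N (contact force between any of tray, the fingers, the arm and funnel above 8 N).
It fails at once if the fingers touch a pill (contact force between the fingers and pill0 above 0.3 N or contact force between the fingers and pill1 above 0.3 N or contact force between the fingers and pill2 above 0.3 N or contact force between the fingers and pill3 above 0.3 N or contact force between the fingers and pill4 above 0.3 N).
It also fails if it takes over 72 s, if anything falls off the work surface, if the arm or the gripper's body presses on something with over 40 N, if the wrist force passes 120 N, or if a joint passes its speed limit or range.

ROBOT

A 7-joint arm with a two-finger parallel gripper is mounted at the origin on the work surface. World frame = base frame: x ahead of the robot, y to its left, z up, the work surface at z = 0. Lengths are in mm, angles in rad, forces in N, time in s.
With the tool pointing down it reaches from about 350 to 900 mm from the base axis. Payload 19.9 kg.
Tool frame: the origin (TCP) lies on the centre line of the jaws, within the pads' length; the fingertips stand 17 mm ahead of it and the grasp point (between the pads) lies 2 mm behind it; z points along the fingers, y is the line along which they close (so a half turn about z gives the same grasp; the last joint's range is limited). The gripper opens to 94 mm and grips with 3 to 60 N. Pads are 16 mm wide; open, the fingers measure 119 mm over their backs; the gripper's body (75 mm by 177 mm) begins 78 mm behind the grasp point.
Start: joints at [1.087, 0.417, -0.01, 1.614, 0.005, 1.111, -0.053], TCP at [267.786, -564.704, 222.425] pointing down, gripper open.
Joint ranges: [-2.81, 2.81], [-0.39, 2.02], [-1.27, 1.25], [0.06, 2.57], [-1.19, 4.33], [0.19, 2], [-2.82, 2.82]. Speed limits (rad/s): [1.89, 1.89, 2.39, 2.39, 3.01, 3.01, 3.01].

INTERFACE

Orientations are given as [roll, pitch, yaw] about the fixed x, y, z axes, in that order (R = Rz(yaw) Ry(pitch) Rx(roll)).
In Python, from rig import env, eyes, job_done gives the robot as it stands.
- The arm moves only by the tool arm_command, never from a script. Its argument "steps" is a list of rows, each an object with "dp": the shift along the world's x, y, z in m, a list of three; "angular": the turn, a rotation vector about the world's x, y, z in degrees, a list of three; "fingers": the opening, from 0 (shut) to 1 (fully open). In form: [{"dp": [tx, ty, tz], "angular": [wx, wy, wz], "fingers": fingers}, ...]. A call has 1 to 12 rows; each row shifts and turns the commanded pose from where the row before left it; what a row does not reach is not made up. A row lasts 1/8 s, in which the tool goes at most 62.5 mm and 10.7 degrees, less where a joint would pass 70% of its speed; a pose out of reach is approached as far as the arm can. A call with a gripper value outside its range is refused whole. The fingers move at their own pace and stop on an object; "force" is the grip in N (left out, the last holds). Time passes only in rows, so rows that do not move let the fingers close. It gives the time, the measured TCP pose, the force, the opening and the grip force at its end, in the units of the state.
- env.observe(): the state, without advancing time (a new reading comes with each control period).
- eyes.grab_frame(name): name is "side" or "top" or "wrist"; returns the picture (480x640x3 uint8, red, green, blue); there is no depth.
- eyes.calibration(name): a dict with "camera_matrix" (3x3 intrinsics, pixels), "rvec" (rotation vector, rad) and "tvec" (3), from world to camera coordinates, as OpenCV has them; the wrist camera has in their place "mount" (4x4, takes a point from camera to tool coordinates, whose origin is the TCP and whose axes are the flange's). Camera axes: x right, y down, z forward; pixel columns grow to the right and rows downward; lengths in mm; the calibration is good to about 2 mm. A picture is of the moment at which its call begins: read the wrist's pose just before it. calibration takes no time and is no camera call.
- job_done(): hands the job in; it is judged then, once.
The state is a dict: "t": time; "joint_positions": joint angles; "qvel": joint speeds; "effort": joint torques, N m; "ee_pos": TCP position; "tcp_rot": TCP orientation; "contact_force": force on the tool from outside, world axes, zero at the start; "ft_torque": the same for the moment, N m; "gripper_width": finger opening in mm; "grasp_force": force on a finger pad.
Only numpy, scipy, OpenCV 4.12 (cv2) and the standard library are available. Lean on these libraries where they do the work, as an engineer would, in place of code of your own. Each camera call takes 0.05 s, during which the arm holds its last target. There are 200 camera calls.

## Working session

There is one attempt and no reset: what is moved stays moved. The work goes in short steps, Python scripts to look and compute and a tool call to move; the robot and the scene stay as the last step left them, time stands still between calls to the robot, and variables do not carry over. Pictures are saved under pics/ and viewed, at most 10 in all, crops included, and the job is handed in when it is done.

Besides the shell and the picture viewer there is one more tool, called after "Call:" as name([rows], argument=value, ...), one row to a line, values as JSON. arm_command: Moves the arm, as the interface text tells. Its arguments: {"type":"object","properties":{"steps":{"type":"array","items":{"type":"object","properties":{"dp":{"type":"array","items":{"type":"number"}},"angular":{"type":"array","items":{"type":"number"}},"fingers":{"type":"number"}}}},"force":{"type":"number"}},"required":["steps"]}

```bash
mkdir -p pics; python3 - <<'E'
from rig import env,eyes
import cv2
for n in("top","side"):
    cv2.imwrite(f"pics/{n}0.png",eyes.grab_frame(n)[:,:,::-1])
    c=eyes.calibration(n);print(n,c)
print(eyes.calibration("wrist"));print(env.observe())
E
```

```text
top {'camera_matrix': array([[499.63361952,   0.        , 318.3654149 ],
       [  0.        , 499.63361952, 239.41352981],
       [  0.        ,   0.        ,   1.        ]]), 'rvec': array([ 2.14545487, -2.14516857,  0.16316401]), 'tvec': array([ -35.35974179,  565.83944508, 1028.37947115])}
side {'camera_matrix': array([[460.83598576,   0.        , 307.81329738],
       [  0.        , 460.83598576, 238.44559054],
       [  0.        ,   0.        ,   1.        ]]), 'rvec': array([ 0.58386651, -2.51882258,  1.40036109]), 'tvec': array([472.67819047, 256.1891334 , 680.54468844])}
{'camera_matrix': array([[413.88822311,   0.        , 317.08435028],
       [  0.        , 413.88822311, 242.68738359],
       [  0.        ,   0.        ,   1.        ]]), 'mount': array([[ 3.10845478e-04, -9.70477160e-01, -2.41192840e-01,
         6.96411153e+01],
       [ 9.99999547e-01,  8.46224016e-05,  9.48291952e-04,
        -3.99366455e-01],
       [-8.99885362e-04, -2.41193026e-01,  9.70476746e-01,
        -1.62857659e+02],
       [ 0.00000000e+00,  0.00000000e+00,  0.00000000e+00,
         1.00000000e+00]])}
{'t': 0.1, 'joint_positions': array([ 1.0865011 ,  0.4179359 , -0.01031656,  1.61413073,  0.00467757,
        1.11070844, -0.05302354]), 'qvel': array([ 9.32067786e-04, -2.53659218e-03, -3.70482341e-04, -4.76071443e-04,
       -7.75146928e-05, -4.34405303e-04,  8.53781234e-04]), 'effort': array([ 1.04072482e-03, -8.52576327e+01,  6.40037544e-01, -4.26688063e+01,
       -4.88755200e-02,  1.64883875e-02,  1.10659955e-04]), 'ee_pos': array([ 267.65074659, -564.41692149,  221.86723511]), 'tcp_rot': array([-3.14043605e+00,  6.29758388e-05,  4.42782212e-01]), 'contact_force': array([-0.23557143,  0.25206425, -0.04419616]), 'ft_torque': array([ 0.0509151 , -0.00599913, -0.01073702]), 'grasp_force': 0.0, 'gripper_width': 93.8480507262182}
```

View pics/top0.png

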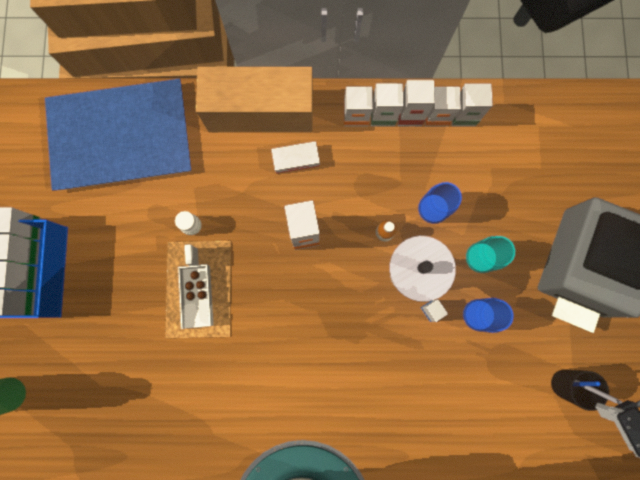

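View pics/side0.png

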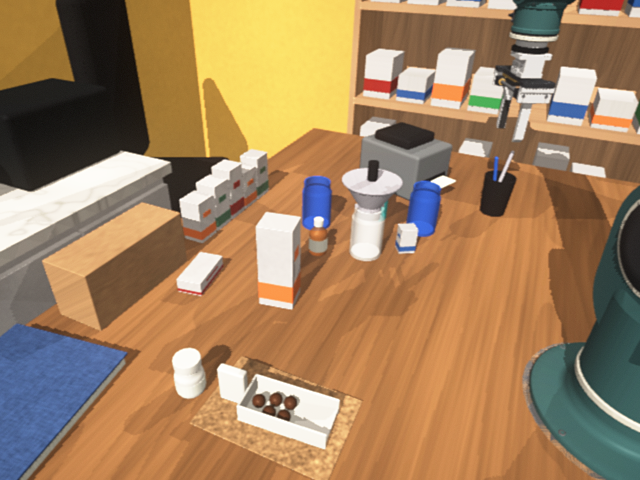

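The top view shows the lid and funnel at (422,268) with the knob at (427,267), and the tray at (195,295) with its handle at (189,254), pointing up the image. Things that could be taken for the jar:
- clear jar under the lidded funnel (422,268)
- blue cups (440,203) and (488,314)
- turquoise cup (490,253)

I choose the clear jar at side (367,230), under the lidded funnel. One close crop will check that.

```bash
cat > h.py <<'E'
import numpy as np,cv2
from rig import env,eyes
from scipy.spatial.transform import Rotation as Ro
def cam(n):
    c=eyes.calibration(n);K=c["camera_matrix"]
    if n=="wrist":
        s=env.observe();R=Ro.from_euler("xyz",s["tcp_rot"]).as_matrix()
        M=c["mount"];Rc=R@M[:3,:3];return K,Rc,s["ee_pos"]+R@M[:3,3]
    R=cv2.Rodrigues(c["rvec"])[0];return K,R.T,-R.T@c["tvec"]
def at(cm,uv,z):
    K,R,o=cm;d=(R@np.linalg.inv(K)@np.c_[np.atleast_2d(uv),np.ones(len(np.atleast_2d(uv)))].T).T
    return o+d*((z-o[2])/d[:,2])[:,None]
def proj(cm,P):
    K,R,o=cm;q=(K@R.T@(np.atleast_2d(P)-o).T).T;return q[:,:2]/q[:,2:]
E
python3 - <<'E'
from h import *
t=cam("top");print(t[2],cam("side")[2])
for n,uv,z in [("lid",(422.5,268.5),176),("knobtop",(426.5,267),217),("handletop",(189,249),65),("matc",(198.5,289),3),("tall",(301,217),170),("tallb",(301,217),0),("syrup",(389,228),85),("small",(434,311),60),("pot",(185,221),65),("flat",(296,156),30),("blue1",(450,195),90),("turq",(500,248),90),("blue2",(495,315),90)]:
    print(n,at(t,uv,z)[0].round())
im=cv2.imread("pics/top0.png");s=cv2.imread("pics/side0.png")
a=cv2.resize(im[235:345,160:240],(436,600),interpolation=2);b=cv2.resize(im[180:340,370:530],(364,364),interpolation=2);c=cv2.resize(s[150:270,300:460],(364,236))
cv2.imwrite("pics/c1.png",np.hstack([a,np.vstack([b,c])[:600]]))
E
```

```text
[ 406.92697398  -32.25408947 1101.0717675 ] [244.28584086 605.65032188 570.71072563]
lid [ 491. -228.  176.]
knobtop [ 490. -227.  217.]
handletop [542. 235.  65.]
matc [462. 227.   3.]
tall [590.  -2. 170.]
tallb [623.   4.   0.]
syrup [ 583. -181.   85.]
small [ 414. -274.   60.]
pot [602. 246.  65.]
flat [755.  14.  30.]
blue1 [ 652. -308.   90.]
turq [ 541. -406.   90.]
blue2 [ 406. -389.   90.]
```

View pics/c1.png

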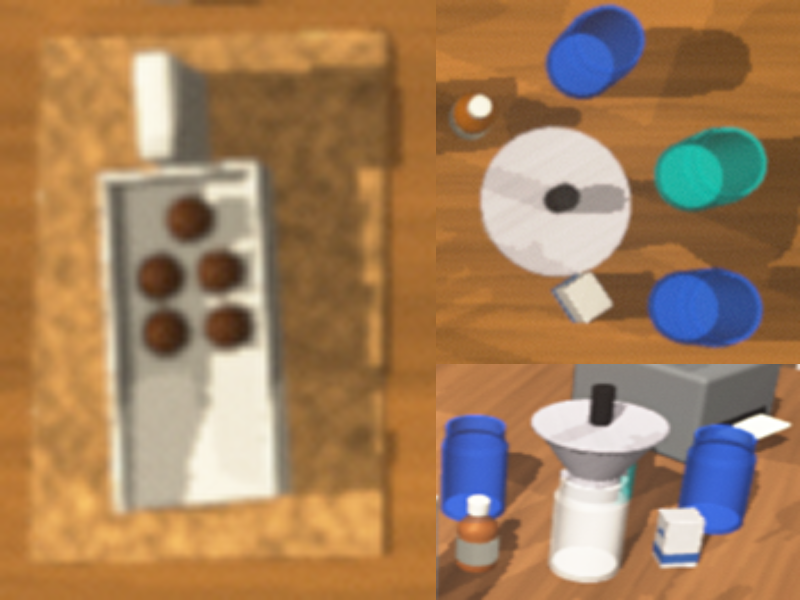

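The crop confirms the clear jar, lower right with the funnel, lid and black knob. The tray handle points world +x, yawed about +0.05, and the five pills sit at the back of the tray. I lift clear of the pens, then go above the knob.

Call:
arm_command([
  {"dp":[0,0,0.05],"angular":[0,0,0],"fingers":1},
  {"dp":[0,0,0.05],"angular":[0,0,0],"fingers":1},
  {"dp":[0.028,0.042,0],"angular":[0,0,5],"fingers":1},
  {"dp":[0.028,0.042,0],"angular":[0,0,5],"fingers":1},
  {"dp":[0.028,0.042,0],"angular":[0,0,5],"fingers":1},
  {"dp":[0.028,0.042,0],"angular":[0,0,5],"fingers":1},
  {"dp":[0.028,0.042,0],"angular":[0,0,5],"fingers":1},
  {"dp":[0.028,0.042,0],"angular":[0,0,5],"fingers":1},
  {"dp":[0.028,0.042,0],"angular":[0,0,5],"fingers":1},
  {"dp":[0.028,0.042,0],"angular":[0,0,5],"fingers":1},
  {"dp":[0,0,0],"angular":[0,0,0],"fingers":1},
])

```text
t: 1.48
ee_pos: [493.4, -225.2, 322.3]
tcp_rot: [-3.141, -0.001, 1.148]
contact_force: [-0.2, -0.3, 0.2]
gripper_width: 93.8
grasp_force: 0.0
```

```bash
python3 - <<'E'
from h import *
c=cam("wrist");s=env.observe();print(s["t"],s["ee_pos"].round(1),s["tcp_rot"].round(3),s["joint_positions"].round(4).tolist(),s["contact_force"].round(1))
im=eyes.grab_frame("wrist");cv2.imwrite("pics/w1.png",im[:,:,::-1])
np.savez("w1.npz",K=c[0],R=c[1],o=c[2])
for P in ((491,-228,176),(490,-227,217)):print(proj(c,P))
E
```

```text
1.475 [ 493.4 -225.2  322.3] [-3.141e+00 -1.000e-03  1.148e+00] [0.6614, 0.2045, -0.3382, 1.6819, 0.0696, 1.2675, -0.1141] [-0.2 -0.3  0.2]
[[315.96972209 238.42191912]]
[[313.85241602 251.788709  ]]
```

View pics/w1.png

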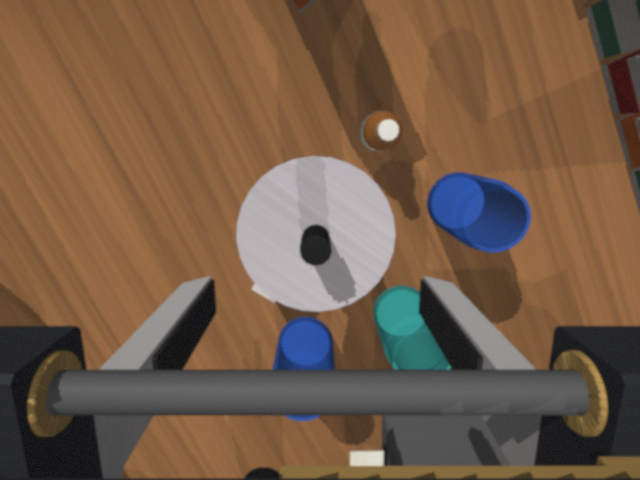

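The lid disc spans rows 156–311 with its centre at (316,233), and the knob top is near (316,251). Turquoise and blue cups are around it, so the choice holds.

```bash
python3 - <<'E'
from h import *
d=np.load("w1.npz");c=(d["K"],d["R"],d["o"])
im=cv2.imread("pics/w1.png");h=cv2.cvtColor(im,cv2.COLOR_BGR2GRAY)
m=((h<45)&(np.indices(h.shape)[0]<275)&(np.indices(h.shape)[0]>215)&(abs(np.indices(h.shape)[1]-316)<25))
ys,xs=np.nonzero(m);print(xs.min(),xs.max(),ys.min(),ys.max())
print("knob top",at(c,(316.,ys.max()-11*413.9/280),217),"disc",at(c,(316,233.5),177))
# synthetic disc outline check
a=np.linspace(0,2*np.pi,60)
for x,y in((491,-228),(494,-226),(490,-224)):
    p=proj(c,np.c_[x+61*np.cos(a),y+61*np.sin(a),0*a+177]);print(x,y,p.min(0).round(1),p.max(0).round(1))
E
```

```text
302 329 226 263
knob top [[ 492.75262909 -224.40006702  217.        ]] disc [[ 492.7061162  -224.27581249  177.        ]]
491 -228 [236.2 157.4] [395.7 312.8]
494 -226 [238.5 153.2] [398.3 309.2]
490 -224 [232.6 152.9] [392.5 309. ]
```

Call:
arm_command([
  {"dp":[-0.002,-0.002,-0.04],"angular":[0,0,0],"fingers":1},
  {"dp":[0,0,-0.04],"angular":[0,0,0],"fingers":0.8},
  {"dp":[0,0,-0.025],"angular":[0,0,0],"fingers":0.6},
  {"dp":[0,0,-0.01],"angular":[0,0,0],"fingers":0.5},
  {"dp":[0,0,0],"angular":[0,0,0],"fingers":0.4},
  {"dp":[0,0,0],"angular":[0,0,0],"fingers":0.3},
  {"dp":[0,0,0],"angular":[0,0,0],"fingers":0.2},
  {"dp":[0,0,0],"angular":[0,0,0],"fingers":0.1},
  {"dp":[0,0,0],"angular":[0,0,0],"fingers":0.1},
], force=15)

```text
t: 2.65
ee_pos: [489.9, -230.7, 207.7]
tcp_rot: [3.141, 0.0, 1.141]
contact_force: [-1.1, 0.1, 1.5]
gripper_width: 21.9
grasp_force: 15.0
```

Call:
arm_command([
  {"dp":[0,0,0.01],"angular":[0,0,0],"fingers":0.1},
  {"dp":[0,0,0.03],"angular":[0,0,0],"fingers":0.1},
  {"dp":[0,0,0.02],"angular":[0,0,0],"fingers":0.1},
  {"dp":[-0.01,0.032,0],"angular":[0,0,0],"fingers":0.1},
  {"dp":[-0.01,0.032,0],"angular":[0,0,0],"fingers":0.1},
  {"dp":[-0.01,0.032,0],"angular":[0,0,0],"fingers":0.1},
  {"dp":[-0.01,0.032,0],"angular":[0,0,0],"fingers":0.1},
  {"dp":[-0.01,0.032,-0.02],"angular":[0,0,0],"fingers":0.1},
  {"dp":[-0.01,0.03,-0.03],"angular":[0,0,0],"fingers":0.1},
  {"dp":[0,0,-0.05],"angular":[0,0,0],"fingers":0.1},
  {"dp":[0,0,-0.04],"angular":[0,0,0],"fingers":0.1},
])

```text
t: 4.03
ee_pos: [429.8, -40.4, 126.7]
tcp_rot: [3.141, 0.0, 1.142]
contact_force: [1.1, -1.5, -0.5]
gripper_width: 22.1
grasp_force: 15.0
```

```bash
python3 - <<'E'
from h import *
for i in range(2):
    s=env.observe();print(s["t"],s["ee_pos"].round(1),s["tcp_rot"].round(3),s["joint_positions"].round(4).tolist(),s["contact_force"].round(1),s["gripper_width"])
    im=eyes.grab_frame("top")
cv2.imwrite("pics/top1.png",im[:,:,::-1])
E
```

```text
4.025 [429.8 -40.4 126.7] [3.141 0.    1.142] [0.4448, 0.2352, -0.4683, 2.1507, 0.1498, 0.7852, -0.5478] [ 1.1 -1.5 -0.5] 22.137374719478412
4.075 [427.6 -40.4 122.7] [-3.137e+00  1.000e-03  1.141e+00] [0.444, 0.2415, -0.4672, 2.1549, 0.1523, 0.7807, -0.5502] [-5.1 -0.  -8.1] 21.589144592607312
```

Call:
arm_command([
  {"dp":[0,0,-0.04],"angular":[0,0,0],"fingers":0.1},
  {"dp":[0,0,-0.03],"angular":[0,0,0],"fingers":0.1},
  {"dp":[0,0,-0.01],"angular":[0,0,0],"fingers":0.1},
  {"dp":[0,0,-0.005],"angular":[0,0,0],"fingers":0.1},
  {"dp":[0,0,-0.002],"angular":[0,0,0],"fingers":0.1},
  {"dp":[0,0,0],"angular":[0,0,0],"fingers":0.1},
])

```text
t: 4.88
ee_pos: [430.2, -40.8, 41.1]
tcp_rot: [3.141, -0.0, 1.141]
contact_force: [0.5, -0.4, -0.0]
gripper_width: 21.6
grasp_force: 15.0
```

Call:
arm_command([
  {"dp":[0,0,-0.001],"angular":[0,0,0],"fingers":0.1},
  {"dp":[0,0,-0.001],"angular":[0,0,0],"fingers":0.1},
  {"dp":[0,0,0],"angular":[0,0,0],"fingers":0.1},
])

```text
t: 5.25
ee_pos: [430.1, -40.7, 39.1]
tcp_rot: [3.141, 0.0, 1.141]
contact_force: [-4.2, 0.5, 15.4]
gripper_width: 21.8
grasp_force: 15.0
```

Call:
arm_command([
  {"dp":[0,0,0.001],"angular":[0,0,0],"fingers":0.5},
  {"dp":[0,0,0],"angular":[0,0,0],"fingers":0.9},
  {"dp":[0,0,0],"angular":[0,0,0],"fingers":1},
  {"dp":[0,0,0.02],"angular":[0,0,0],"fingers":1},
  {"dp":[0,0,0.05],"angular":[0,0,0],"fingers":1},
  {"dp":[0,0,0.06],"angular":[0,0,0],"fingers":1},
  {"dp":[0,0,0.06],"angular":[0,0,9],"fingers":1},
  {"dp":[0.01,0.03,0],"angular":[0,0,9],"fingers":1},
  {"dp":[0.01,0.03,0],"angular":[0,0,9],"fingers":1},
  {"dp":[0.01,0.03,0],"angular":[0,0,9],"fingers":1},
  {"dp":[0.01,0.03,0],"angular":[0,0,9],"fingers":1},
  {"dp":[0.01,0.03,0],"angular":[0,0,9],"fingers":1},
])

```text
t: 6.75
ee_pos: [480.0, 110.2, 229.4]
tcp_rot: [-3.141, 0.0, 2.088]
contact_force: [1.5, -0.9, 0.6]
gripper_width: 94.6
grasp_force: 0.0
```

Call:
arm_command([
  {"dp":[0.01,0.03,0.02],"angular":[0,0,9],"fingers":1},
  {"dp":[0.01,0.03,0.02],"angular":[0,0,9],"fingers":1},
  {"dp":[0.01,0.03,0],"angular":[0,0,9],"fingers":1},
  {"dp":[0.01,0.03,0],"angular":[0,0,9],"fingers":1},
  {"dp":[0.01,0.03,0],"angular":[0,0,9],"fingers":1},
  {"dp":[0,0,0],"angular":[0,0,9],"fingers":1},
  {"dp":[0,0,0],"angular":[0,0,9],"fingers":1},
  {"dp":[0,0,0],"angular":[0,0,0],"fingers":1},
  {"dp":[0,0,0],"angular":[0,0,0],"fingers":1},
  {"dp":[0,0,0],"angular":[0,0,0],"fingers":1},
])

```text
t: 8.0
ee_pos: [529.8, 259.2, 269.5]
tcp_rot: [-3.141, 0.0, -3.102]
contact_force: [0.6, 0.2, 0.4]
gripper_width: 94.1
grasp_force: 0.0
```

```bash
python3 - <<'E'
from h import *
c=cam("wrist");s=env.observe();print(s["t"],s["ee_pos"].round(1),s["tcp_rot"].round(3),s["joint_positions"].round(4).tolist(),s["contact_force"].round(1),s["qvel"].round(3))
im=eyes.grab_frame("wrist");cv2.imwrite("pics/w2.png",im[:,:,::-1])
np.savez("w2.npz",K=c[0],R=c[1],o=c[2])
cv2.imwrite("pics/top2.png",eyes.grab_frame("top")[:,:,::-1])
print(proj(c,[[542,235,62],[500,230,3]]))
E
```

```text
8.0 [529.8 259.2 269.5] [-3.141  0.    -3.102] [0.1869, 0.4593, -0.9349, 1.6267, 0.3853, 1.2525, 0.7888] [0.6 0.2 0.4] [ 0.    -0.    -0.003 -0.001  0.002 -0.     0.01 ]
[[290.10065801 230.9798068 ]
 [289.90353412 178.67908803]]
```

View pics/w2.png

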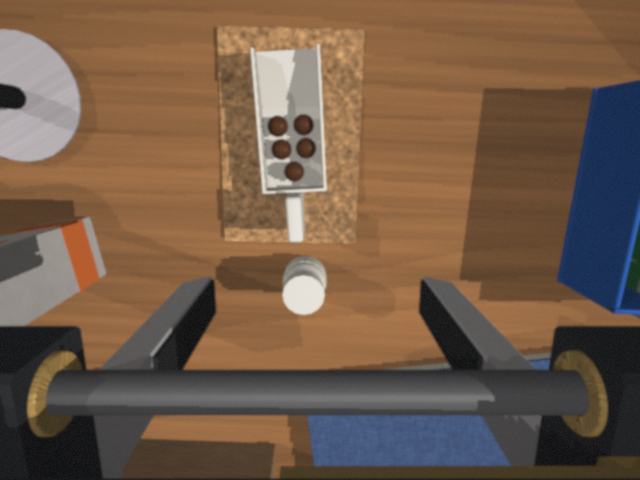

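View pics/top2.png

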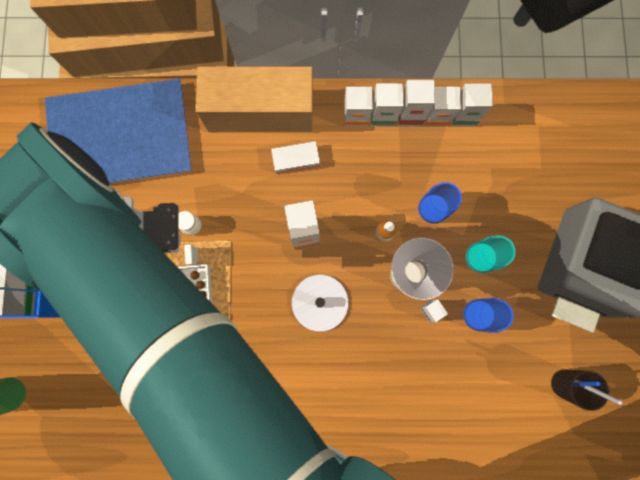

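The lid lies flat at top (320,303), knob up, and the funnel is open at (422,268). In the wrist view the tray is clear: handle at (295,218), back corners at (262,193) and (327,190). I'll magnify that to fit the pose.

```bash
python3 - <<'E'
import cv2
im=cv2.imread("pics/w2.png");cv2.imwrite("pics/c2.png",cv2.resize(im[35:255,200:380],(490,599),interpolation=cv2.INTER_CUBIC)) 
E
```

```text
(no output)
```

View pics/c2.png

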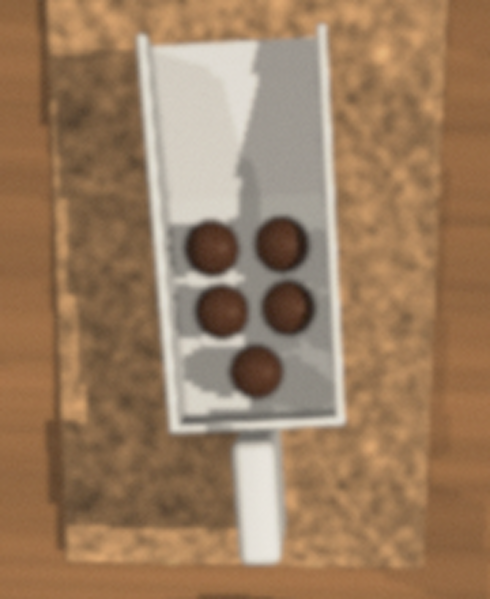

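```bash
python3 - <<'E'
from h import *
from scipy.optimize import least_squares
d=np.load("w2.npz");c=(d["K"],d["R"],d["o"])
s=lambda p:np.array(p,float)/[490/180,599/220]+[200,35]
uv=s([(170,432),(345,423),(255,443),(262,563),(138,36),(328,26)])
L=np.array([[47,-31,30],[47,31,30],[47,0,62],[89,0,62],[-84,-31,32],[-84,31,32]],float)
f=lambda p:(proj(c,L@Ro.from_euler("z",p[2]).as_matrix().T+[p[0],p[1],3])-uv)
r=least_squares(lambda p:f(p).ravel(),[462,227,.05]);print(r.x,f(r.x).round(1))
x,y,a=r.x
g=lambda X,Y:(x+X*np.cos(a)-Y*np.sin(a),y+X*np.sin(a)+Y*np.cos(a))
print("handle",g(68,0),"spout",g(-84,0))
m=at(c,s([(430,560),(70,560)]),3);print(m)
m=at(cam("top"),[(167.3,242),(230.6,241),(165.5,336.8),(230.1,336.5)],3);print(m.mean(0),m)
# funnel rim from top2
from math import pi
t=cam("top");a=np.linspace(0,2*pi,90)
for q in((491,-228),(488,-230),(493,-226)):
    p=proj(t,np.c_[q[0]+58*np.cos(a),q[1]+58*np.sin(a),0*a+173]);print(q,p.min(0),p.max(0))
im=cv2.imread("pics/top2.png").astype(int);row=im[268,380:465];print(row.tolist()[::1][:20],row.tolist()[60:]);print(im[232:250,421].tolist(),im[290:306,421].tolist())
E
```

```text
[4.63779585e+02 2.32899036e+02 9.02659944e-02] [[ 0.6  0.8]
 [ 0.4  0.9]
 [-0.6 -0.4]
 [-0.2  1.3]
 [-0.1 -1. ]
 [ 0.  -1.2]]
handle (np.float64(531.5027423573501), np.float64(239.02879140044163)) spout (np.float64(380.12156618740914), np.float64(225.32698489891527))
[[562.79060674 304.1554539    3.        ]
 [568.40678773 163.050629     3.        ]]
[463.22097863 227.19337758   3.        ] [[565.81976715 299.77751622   3.        ]
 [568.10987939 159.4610614    3.        ]
 [359.17322436 294.40783088   3.        ]
 [359.78104365 155.12710181   3.        ]]
(491, -228) [390.88498613 237.98874597] [453.14266227 300.09248283]
(488, -230) [391.9934321  239.56705419] [454.28086887 301.72989064]
(493, -226) [389.78901328 236.93723377] [452.02688357 299.00175437]
[[59, 126, 190], [62, 126, 191], [60, 125, 191], [60, 123, 189], [62, 124, 189], [61, 123, 188], [63, 124, 189], [59, 124, 190], [59, 124, 187], [59, 124, 188], [70, 125, 184], [105, 137, 179], [134, 147, 166], [140, 149, 161], [139, 147, 158], [139, 147, 158], [141, 148, 160], [141, 149, 158], [139, 146, 156], [138, 145, 155]] [[1
[... 262 characters left out ...]
], [52, 95, 141], [53, 96, 141], [50, 93, 140], [51, 94, 140], [52, 96, 142], [53, 95, 142], [50, 94, 141], [49, 92, 135], [45, 87, 129]]
[[45, 78, 116], [45, 78, 116], [45, 80, 118], [44, 78, 115], [49, 82, 120], [80, 102, 132], [120, 132, 151], [121, 128, 138], [120, 126, 134], [122, 126, 136], [117, 122, 132], [119, 124, 133], [119, 123, 135], [116, 122, 133], [115, 121, 132], [117, 123, 133], [118, 123, 134], [119, 124, 134]] [[149, 155, 167], [147, 152, 165], [148, 154, 164], [149, 155, 166], [149, 154, 166], [147, 152, 164], [149, 154, 165], [146, 155, 167], [149, 162, 182], [136, 163, 199], [90, 131, 181], [58, 112, 168], [53, 109, 166], [57, 113, 173], [59, 116, 175], [65, 113, 167]]
```

Call:
arm_command([
  {"dp":[-0.002,-0.021,0],"angular":[0,0,3],"fingers":1},
  {"dp":[0,0,-0.05],"angular":[0,0,0],"fingers":0.8},
  {"dp":[0,0,-0.06],"angular":[0,0,0],"fingers":0.7},
  {"dp":[0,0,-0.05],"angular":[0,0,0],"fingers":0.6},
  {"dp":[0,0,-0.04],"angular":[0,0,0],"fingers":0.6},
  {"dp":[0,0,-0.018],"angular":[0,0,0],"fingers":0.5},
  {"dp":[0,0,-0.005],"angular":[0,0,0],"fingers":0.4},
  {"dp":[0,0,0],"angular":[0,0,0],"fingers":0.3},
  {"dp":[0,0,0],"angular":[0,0,0],"fingers":0.2},
  {"dp":[0,0,0],"angular":[0,0,0],"fingers":0.1},
  {"dp":[0,0,0],"angular":[0,0,0],"fingers":0.05},
  {"dp":[0,0,0],"angular":[0,0,0],"fingers":0.05},
], force=6)

```text
t: 9.6
ee_pos: [528.3, 238.4, 47.3]
tcp_rot: [-3.141, 0.001, -3.048]
contact_force: [-1.2, -1.0, 7.6]
gripper_width: 13.9
grasp_force: 6.0
```

Call:
arm_command([
  {"dp":[0,0,0],"angular":[0,0,0],"fingers":0.05},
  {"dp":[0,0,0],"angular":[0,0,0],"fingers":0.05},
], force=28)

```text
t: 9.85
ee_pos: [528.3, 238.4, 47.3]
tcp_rot: [-3.141, 0.001, -3.048]
contact_force: [-0.4, -2.0, 7.9]
gripper_width: 13.5
grasp_force: 28.0
```

```bash
python3 - <<'E'
from h import *
s=env.observe();print(s["t"],s["ee_pos"].round(1),s["tcp_rot"].round(3),s["joint_positions"].round(4).tolist(),s["contact_force"].round(1),s["gripper_width"],s["grasp_force"])
E
```

```text
9.85 [528.3 238.4  47.3] [-3.141e+00  1.000e-03 -3.048e+00] [0.102, 0.6978, -0.7739, 1.8353, 0.6287, 0.8705, 0.6861] [-0.4 -2.   7.9] 13.534496448924168 28.001912534236908
```

Call:
arm_command([
  {"dp":[0,0,0.003],"angular":[0,0,0],"fingers":0.05},
  {"dp":[0,0,0.006],"angular":[0,0,0],"fingers":0.05},
  {"dp":[0,0,0.011],"angular":[0,0,0],"fingers":0.05},
  {"dp":[0,0,0.01],"angular":[0,0,0],"fingers":0.05},
  {"dp":[0,0,0],"angular":[0,0,0],"fingers":0.05},
])

```text
t: 10.48
ee_pos: [528.3, 238.4, 77.4]
tcp_rot: [3.141, 0.002, -3.048]
contact_force: [-0.1, 0.0, -1.4]
gripper_width: 13.6
grasp_force: 28.0
```

```bash
python3 - <<'E'
from h import *
s=env.observe();print(s["ee_pos"].round(1),s["tcp_rot"].round(3),s["contact_force"].round(1),s["ft_torque"].round(2),s["grasp_force"])
w=eyes.grab_frame("wrist")[:,:,::-1];d=eyes.grab_frame("side")[:,:,::-1]
cv2.imwrite("pics/c3.png",np.hstack([cv2.resize(w,(400,300)),cv2.resize(d[330:480,170:370],(400,300))]))
E
```

```text
[528.3 238.4  77.4] [ 3.141e+00  2.000e-03 -3.048e+00] [-0.1  0.  -1.4] [ 0.07 -0.18  0.02] 27.999341189861298
```

View pics/c3.png

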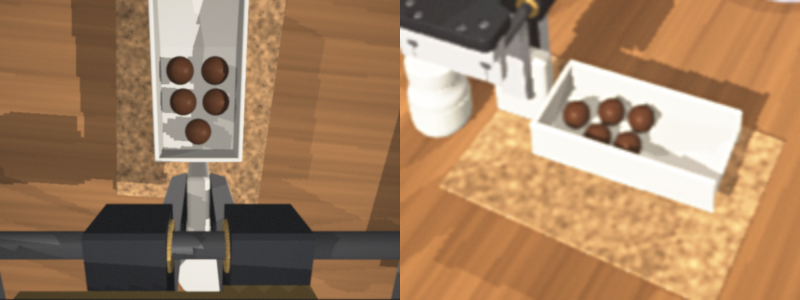

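The tray is held level over the mat with all five pills in it (wrist half: pills around (197,100), handle between the pads). Next I fit the kinematics to check that the pour pose is reachable.

```bash
cat > kin.py <<'E'
from h import *
from scipy.optimize import least_squares
import itertools
S=[([1.0865011,0.4179359,-0.01031656,1.61413073,0.00467757,1.11070844,-0.05302354],[267.65,-564.42,221.87],[-3.14043,0,.44278]),
([0.6614,0.2045,-0.3382,1.6819,0.0696,1.2675,-0.1141],[493.4,-225.2,322.3],[-3.141,-.001,1.148]),
([0.4448,0.2352,-0.4683,2.1507,0.1498,0.7852,-0.5478],[429.8,-40.4,126.7],[3.141,0,1.142]),
([0.1869,0.4593,-0.9349,1.6267,0.3853,1.2525,0.7888],[529.8,259.2,269.5],[-3.141,0,-3.102]),
([0.102,0.6978,-0.7739,1.8353,0.6287,0.8705,0.6861],[528.3,238.4,47.3],[-3.141,.001,-3.048])]
E=lambda ax,a:Ro.from_euler(ax,a).as_matrix()
def fk(q,p,s):
    R=E("z",s[0]*q[0]+p[4]);x=np.array([0,0,p[0]])
    R=R@E("y",q[1])@E("z",s[1]*q[2]);x=x+R@[0,0,p[1]]
    R=R@E("y",q[3])@E("z",s[2]*q[4]);x=x+R@[0,0,p[2]]
    R=R@E("y",q[5])@E("z",s[3]*q[6]+p[5]);return x+R@[0,0,p[3]],R
def err(p,s):return np.concatenate([np.r_[x-X,300*Ro.from_matrix(R.T@E("xyz",r)).as_rotvec()] for q,X,r in S for x,R in [fk(q,p,s)]])
best=min((least_squares(err,[350,400,400,250,y0,g0],args=(s,)) .__dict__|{"s":s} if 0 else (lambda r:(r.cost,list(r.x),s))(least_squares(err,[350,400,400,250,y0,g0],args=(s,))) for s in itertools.product((1,-1),repeat=4) for y0 in(0,) for g0 in(0,1.57,-1.57)),key=lambda b:b[0])
E
python3 - <<'E'
from kin import *
c,p,s=best;print(c,np.round(p,2),s)
lo=np.array([-2.81,-.39,-1.27,.06,-1.19,.19,-2.82]);hi=np.array([2.81,2.02,1.25,2.57,4.33,2,2.82])
F=np.array([492,-227,0.])
for psi in(-1.4,-.9,-.43,0,.4,.8,1.2):
  for a in(35,42):
    Rt=E("z",psi)@E("y",-np.radians(a));X=F+[25*np.cos(psi),25*np.sin(psi),188]+Rt@[149,0,31.3]
    Rg=Rt@E("z",np.pi)@E("x",np.pi)
    b=None
    for q0 in [S[4][0],S[3][0],S[1][0],[.8,.3,-.8,1.7,.5,.8,1.2]]:
        f=lambda q:np.r_[fk(q,p,s)[0]-X,300*Ro.from_matrix(fk(q,p,s)[1].T@Rg).as_rotvec(),.5*(q-np.array(q0))]
        r=least_squares(f,np.clip(q0,lo+.03,hi-.03),bounds=(lo+.02,hi-.02));e=np.abs(r.fun[:6]).max()
        if b is None or e<b[0]:b=(e,r.x)
    print(psi,a,X.round(),round(b[0],2),b[1].round(2))
E
```

```text
65.65909051815956 [-2.41059e+03  4.99420e+02  4.67080e+02 -2.38074e+03 -5.00000e-02
  1.52000e+00] (-1, -1, -1, -1)
-1.4 35 [ 514. -354.  299.] 126.55 [ 1.12  1.14 -0.37  0.08  0.5   1.77  1.27]
-1.4 42 [ 512. -340.  311.] 160.64 [ 1.15  1.12 -0.47  0.08  0.61  1.78  1.29]
-0.9 35 [ 572. -328.  299.] 145.13 [ 0.75  1.17 -0.57  0.08  0.63  1.78  1.38]
-0.9 42 [ 563. -317.  311.] 179.78 [ 0.76  1.16 -0.39  0.08  0.45  1.79  1.39]
-0.43 35 [ 609. -281.  299.] 151.31 [ 0.4   1.18 -0.41  0.08  0.4   1.78  1.5 ]
-0.43 42 [ 596. -275.  311.] 186.17 [ 0.4   1.17 -0.43  0.08  0.42  1.79  1.5 ]
0 35 [ 621. -227.  299.] 146.01 [ 0.08  1.17 -0.45  0.08  0.37  1.78  1.61]
0 42 [ 607. -227.  311.] 180.69 [ 0.07  1.16 -0.49  0.08  0.41  1.79  1.6 ]
0.4 35 [ 611. -177.  299.] 132.58 [-0.22  1.15 -0.35  0.08  0.21  1.77  1.71]
0.4 42 [ 598. -182.  311.] 166.84 [-0.24  1.14 -0.61  0.08  0.47  1.78  1.68]
0.8 35 [ 582. -134.  299.] 113.22 [-0.53  1.11 -0.54  0.08  0.35  1.76  1.78]
0.8 42 [ 572. -145.  311.] 147.0 [-0.56  1.09 -0.65  0.08  0.45  1.77  1.75]
1.2 35 [ 539. -107.  299.] 90.84 [-0.87  1.06 -0.59  0.08  0.37  1.75  1.82]
1.2 42 [ 534. -120.  311.] 124.3 [-0.9   1.05 -0.99  0.08  0.75  1.77  1.77]
```

Call:
arm_command([
  {"dp":[0,0,0.02],"angular":[0,0,0],"fingers":0.05},
  {"dp":[0,0,0.03],"angular":[0,0,0],"fingers":0.05},
  {"dp":[0,0,0.03],"angular":[-0.2,2,0],"fingers":0.05},
  {"dp":[0,0,0.03],"angular":[-0.2,2,0],"fingers":0.05},
  {"dp":[0,0,0.02],"angular":[-0.2,2,0],"fingers":0.05},
  {"dp":[0,0,0.02],"angular":[-0.2,2,0],"fingers":0.05},
  {"dp":[0,0,0],"angular":[0,0,0],"fingers":0.05},
  {"dp":[0,0,0],"angular":[0,0,0],"fingers":0.05},
])

```text
t: 11.58
ee_pos: [527.4, 238.2, 226.1]
tcp_rot: [-3.14, -0.14, -3.048]
contact_force: [-0.1, -0.2, -1.1]
gripper_width: 14.0
grasp_force: 28.0
```

```bash
cat > ik.py <<'E'
from kin import *
import kin
s0=env.observe();kin.S.append((s0["joint_positions"],s0["ee_pos"],s0["tcp_rot"]))
s=best[2];r=least_squares(err,[350,500,467,380,-.05,1.52],args=(s,));p=r.x
if r.fun[-6:].any(): print("fit",r.cost,p.round(2))
lo=np.array([-2.81,-.39,-1.27,.06,-1.19,.19,-2.82]);hi=np.array([2.81,2.02,1.25,2.57,4.33,2,2.82])
F=np.array([492,-227,0.])
def tcp(psi,a,out,z):
    Rt=E("z",psi)@E("y",-np.radians(a));return F+[out*np.cos(psi),out*np.sin(psi),z]+Rt@[149,0,31.3],Rt@E("z",np.pi)@E("x",np.pi)
def ik(X,Rg,q0,w=.5):
    f=lambda q:np.r_[fk(q,p,s)[0]-X,300*Ro.from_matrix(fk(q,p,s)[1].T@Rg).as_rotvec(),w*(q-np.array(q0))]
    r=least_squares(f,np.clip(q0,lo+.03,hi-.03),bounds=(lo+.02,hi-.02));return np.abs(r.fun[:6]).max(),r.x
E
python3 - <<'E'
from ik import *
print(s0["t"],s0["ee_pos"].round(1),s0["tcp_rot"].round(3),s0["joint_positions"].round(3))
for psi in(-1.4,-.9,-.43,0,.4,.8,1.2):
  for a in(0,35,42):
    X,Rg=tcp(psi,a,25,188)
    b=min((ik(X,Rg,q0) for q0 in [s0["joint_positions"],S[1][0],[.8,.3,-.8,1.7,.5,.8,1.2]]),key=lambda b:b[0])
    print(psi,a,X.round(),round(b[0],2),b[1].round(2))
E
```

```text
fit 90.18646002258052 [ 3.0824e+02  4.9477e+02  4.6889e+02  3.3370e+02 -5.0000e-02  1.5200e+00]
11.575 [527.4 238.2 226.1] [-3.14  -0.14  -3.048] [ 0.195  0.568 -0.918  1.601  0.38   1.318  0.875]
-1.4 0 [ 522. -398.  219.] 0.0 [ 0.9   0.51 -0.43  1.51  0.23  1.16  0.6 ]
-1.4 35 [ 514. -354.  299.] 0.0 [ 0.56  0.2  -0.32  1.87  0.78  0.93 -0.01]
-1.4 42 [ 512. -340.  311.] 0.0 [ 0.51  0.18 -0.35  1.93  0.94  0.96 -0.19]
-0.9 0 [ 600. -363.  219.] 0.0 [ 0.86  0.63 -0.57  1.38  0.34  1.23  0.93]
-0.9 35 [ 572. -328.  299.] 0.0 [ 0.67  0.16 -0.38  1.92  0.64  0.63  0.53]
-0.9 42 [ 563. -317.  311.] 0.0 [ 0.61  0.1  -0.36  2.02  0.87  0.55  0.29]
-0.43 0 [ 650. -300.  219.] 0.0 [ 0.8   0.69 -0.69  1.34  0.44  1.27  1.23]
-0.43 35 [ 609. -281.  299.] 0.0 [ 1.06  0.18 -0.75  1.93  0.31  0.48  1.26]
-0.43 42 [ 596. -275.  311.] 0.0 [ 1.08  0.09 -0.74  2.05  0.22  0.3   1.33]
0 0 [ 666. -227.  219.] 0.0 [ 0.76  0.69 -0.8   1.37  0.5   1.28  1.51]
0 35 [ 621. -227.  299.] 0.0 [ 1.47  0.36 -1.25  1.92  0.23  0.53  1.75]
0 42 [ 607. -227.  311.] 0.01 [ 1.6   0.23 -1.25  2.02 -0.25  0.39  2.21]
0.4 0 [ 652. -159.  219.] 0.0 [ 0.77  0.68 -0.92  1.47  0.55  1.26  1.77]
0.4 35 [ 611. -177.  299.] 0.0 [ 1.48  0.41 -1.25  1.88 -0.05  0.67  2.35]
0.4 42 [ 598. -182.  311.] 0.0 [ 1.6   0.35 -1.25  1.96 -0.39  0.62  2.69]
0.8 0 [ 613. -102.  219.] 0.0 [ 0.79  0.6  -0.99  1.61  0.53  1.22  2.07]
0.8 35 [ 582. -134.  299.] 0.0 [ 1.45  0.48 -1.25  1.83 -0.12  0.88  2.74]
0.8 42 [ 572. -145.  311.] 12.99 [ 1.49  0.52 -1.25  1.82 -0.2   0.9   2.8 ]
1.2 0 [555. -65. 219.] 0.0 [ 0.92  0.55 -1.16  1.77  0.55  1.19  2.37]
1.2 35 [ 539. -107.  299.] 0.0 [ 0.55  0.27 -0.06  1.77 -0.62  1.28 -2.79]
1.2 42 [ 534. -120.  311.] 0.0 [ 0.62  0.3  -0.06  1.76 -0.71  1.36 -2.69]
```

Call:
arm_command([
  {"dp":[0.0032,-0.008,0.004],"angular":[0,0,-2.5],"fingers":0.05},
  {"dp":[0.0032,-0.016,0.004],"angular":[0,0,-2.5],"fingers":0.05},
  {"dp":[0.0032,-0.024,0.004],"angular":[0,0,-2.5],"fingers":0.05},
  {"dp":[0.0032,-0.03,0.004],"angular":[0,0,-2.5],"fingers":0.05},
  {"dp":[0.0032,-0.03,0.004],"angular":[0,0,-2.5],"fingers":0.05},
  {"dp":[0.0032,-0.03,0.004],"angular":[0,0,-2.5],"fingers":0.05},
  {"dp":[0.0032,-0.03,0.004],"angular":[0,0,-2.5],"fingers":0.05},
  {"dp":[0.0032,-0.03,0.004],"angular":[0,0,-2.5],"fingers":0.05},
  {"dp":[0.0032,-0.03,0.004],"angular":[0,0,-2.5],"fingers":0.05},
  {"dp":[0.0032,-0.03,0.004],"angular":[0,0,-2.5],"fingers":0.05},
  {"dp":[0.0032,-0.03,0],"angular":[0,0,-2.5],"fingers":0.05},
  {"dp":[0.0032,-0.03,0],"angular":[0,0,-2.5],"fingers":0.05},
])

```text
t: 13.08
ee_pos: [566.1, -81.9, 266.3]
tcp_rot: [-3.14, -0.14, 2.708]
contact_force: [-0.0, -0.1, -2.3]
gripper_width: 14.0
grasp_force: 28.0
```

Call:
arm_command([
  {"dp":[0.0032,-0.03,0],"angular":[0,0,-2.5],"fingers":0.05},
  {"dp":[0.0032,-0.03,0],"angular":[0,0,-2.5],"fingers":0.05},
  {"dp":[0.0032,-0.03,0],"angular":[0,0,-2.5],"fingers":0.05},
  {"dp":[0.0032,-0.03,0],"angular":[0,0,-2.5],"fingers":0.05},
  {"dp":[0.0032,-0.03,0],"angular":[0,0,-2.5],"fingers":0.05},
  {"dp":[0.0032,-0.03,0],"angular":[0,0,-2.5],"fingers":0.05},
  {"dp":[0.0032,-0.03,0],"angular":[0,0,-2.5],"fingers":0.05},
  {"dp":[0.0032,-0.025,0],"angular":[0,0,-2.5],"fingers":0.05},
  {"dp":[0.0032,-0.024,0],"angular":[0,0,-2.5],"fingers":0.05},
  {"dp":[0.0032,-0.016,0],"angular":[0,0,-2.5],"fingers":0.05},
  {"dp":[0.0032,-0.008,0],"angular":[0,0,-2.5],"fingers":0.05},
  {"dp":[0,0,0],"angular":[0,0,0],"fingers":0.05},
])

```text
t: 14.58
ee_pos: [601.6, -362.7, 266.2]
tcp_rot: [-3.141, -0.141, 2.231]
contact_force: [0.2, 0.6, -1.6]
gripper_width: 14.1
grasp_force: 28.0
```

```bash
python3 - <<'E'
from h import *
s=env.observe();c=cam("wrist")
print(s["t"],s["ee_pos"].round(1),s["tcp_rot"].round(4),s["joint_positions"].round(3),s["qvel"].round(2).max(),s["contact_force"].round(1))
w=eyes.grab_frame("wrist")[:,:,::-1];d=eyes.grab_frame("side")[:,:,::-1]
# tray model & funnel overlay
R=E=Ro.from_euler("xyz",s["tcp_rot"]).as_matrix()@np.diag([-1,1,-1.])
w=w.copy()
T=lambda L:(R@(np.array(L)-[65,0,44.3]).T).T+s["ee_pos"]
for q in proj(c,T([[-84,-31,32],[-84,31,32],[-84,0,13],[47,-31,30],[47,31,30]])):cv2.circle(w,tuple(int(round(v)) for v in q),3,(0,0,255),1)
a=np.linspace(0,2*np.pi,120)
for q in proj(c,np.c_[492+58*np.cos(a),-227+58*np.sin(a),0*a+173]):cv2.circle(w,tuple(int(round(v)) for v in q),0,(0,255,0),-1)
print("spout",T([[-84,0,13]]))
cv2.imwrite("pics/c4.png",np.hstack([cv2.resize(w,(480,360)),cv2.resize(d[60:300,270:480],(315,360))]))
E
```

```text
14.575 [ 601.6 -362.7  266.2] [-3.1408 -0.1406  2.231 ] [ 0.849  0.674 -0.573  1.198  0.274  1.482  0.978] 0.02 [ 0.2  0.6 -1.6]
spout [[ 508.40670325 -242.71788394  256.11443062]]
```

View pics/c4.png

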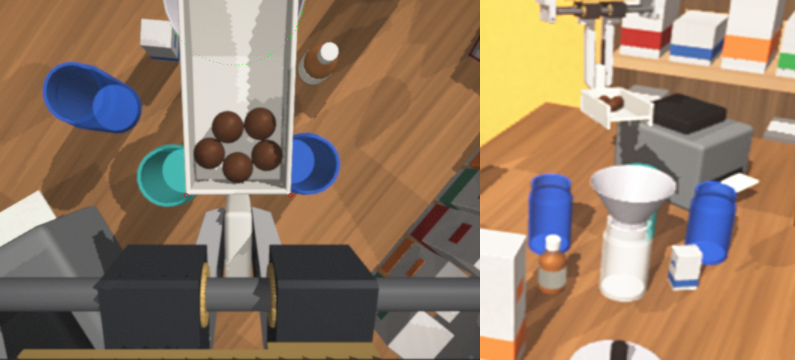

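Overlay matches the tray: its back corners are near (187,192) and (292,195). All five pills rest at the back wall and the spout sits over the funnel. Next I work out the tilt rows that pivot about the spout.

```bash
python3 - <<'E'
from ik import *
psi=-.9106
A=[-8,-5,-2,1,4,7,10,12,14,16,18,20,22,24,26,28,30,32,34,36,38,40,42]
Z=np.interp(A,[-8,0,12,22,42],[256,225,203,192,187])
pos=s0["ee_pos"];q=s0["joint_positions"]
ax=np.array([np.sin(psi),-np.cos(psi)])
print("axis per deg",ax)
prev=pos;acc=pos.copy()
for a,z in zip(A[1:],Z[1:]):
    X,Rg=tcp(psi,a,22,z);e,qn=ik(X,Rg,q,2)
    d=np.round(X-acc);acc=acc+d;print(a,d,"z",round(z),round(e,1),np.abs(qn-q).max().round(2),qn.round(2));q=qn
E
```

```text
fit 103.97840571645791 [ 2.9191e+02  4.9728e+02  4.6835e+02  3.1963e+02 -5.0000e-02  1.5200e+00]
axis per deg [-0.78987185 -0.61327194]
-5 [-3. -2. -4.] z 244 0.0 0.07 [ 0.85  0.64 -0.57  1.26  0.29  1.41  0.96]
-2 [-1.  1. -4.] z 233 0.0 0.07 [ 0.85  0.61 -0.57  1.31  0.31  1.34  0.95]
1 [-1.  1. -1.] z 223 0.0 0.07 [ 0.86  0.58 -0.57  1.37  0.32  1.27  0.93]
4 [-1.  2.  2.] z 218 0.0 0.06 [ 0.86  0.54 -0.57  1.42  0.34  1.21  0.92]
7 [-2.  2.  2.] z 212 0.0 0.06 [ 0.86  0.5  -0.56  1.47  0.35  1.15  0.9 ]
10 [-1.  2.  2.] z 207 0.0 0.06 [ 0.86  0.47 -0.56  1.52  0.37  1.09  0.88]
12 [-2.  1.  1.] z 203 0.0 0.04 [ 0.86  0.45 -0.56  1.55  0.38  1.05  0.86]
14 [-1.  2.  3.] z 201 0.0 0.04 [ 0.86  0.42 -0.56  1.58  0.4   1.01  0.84]
16 [-2.  2.  2.] z 199 0.0 0.04 [ 0.85  0.4  -0.55  1.62  0.41  0.97  0.82]
18 [-1.  2.  3.] z 196 0.0 0.04 [ 0.85  0.37 -0.55  1.65  0.43  0.93  0.8 ]
20 [-2.  2.  2.] z 194 0.0 0.04 [ 0.84  0.35 -0.54  1.68  0.45  0.89  0.78]
22 [-2.  3.  2.] z 192 0.0 0.04 [ 0.84  0.33 -0.54  1.71  0.47  0.85  0.75]
24 [-1.  2.  4.] z 192 0.0 0.03 [ 0.83  0.3  -0.53  1.74  0.49  0.82  0.73]
26 [-2.  3.  4.] z 191 0.0 0.03 [ 0.82  0.28 -0.52  1.77  0.52  0.79  0.7 ]
28 [-2.  2.  4.] z 190 0.0 0.03 [ 0.81  0.25 -0.52  1.8   0.54  0.75  0.66]
30 [-3.  3.  3.] z 190 0.0 0.04 [ 0.8   0.23 -0.51  1.83  0.58  0.72  0.62]
32 [-2.  3.  3.] z 190 0.0 0.04 [ 0.79  0.21 -0.5   1.86  0.61  0.69  0.58]
34 [-2.  3.  4.] z 189 0.0 0.05 [ 0.77  0.19 -0.49  1.89  0.66  0.66  0.53]
36 [-3.  3.  3.] z 188 0.0 0.05 [ 0.76  0.17 -0.48  1.92  0.7   0.64  0.48]
38 [-2.  3.  3.] z 188 0.0 0.06 [ 0.74  0.15 -0.48  1.95  0.76  0.61  0.42]
40 [-2.  3.  3.] z 188 0.0 0.07 [ 0.73  0.13 -0.47  1.98  0.82  0.59  0.35]
42 [-3.  4.  2.] z 187 0.0 0.08 [ 0.71  0.11 -0.46  2.    0.89  0.57  0.27]
```

Call:
arm_command([
  {"dp":[-0.003,-0.002,-0.004],"angular":[-2.37,-1.84,0],"fingers":0.05},
  {"dp":[-0.001,0.001,-0.004],"angular":[-2.37,-1.84,0],"fingers":0.05},
  {"dp":[-0.001,0.001,-0.001],"angular":[-2.37,-1.84,0],"fingers":0.05},
  {"dp":[-0.001,0.002,0.002],"angular":[-2.37,-1.84,0],"fingers":0.05},
  {"dp":[-0.002,0.002,0.002],"angular":[-2.37,-1.84,0],"fingers":0.05},
  {"dp":[-0.001,0.002,0.002],"angular":[-2.37,-1.84,0],"fingers":0.05},
  {"dp":[-0.002,0.001,0.001],"angular":[-1.58,-1.23,0],"fingers":0.05},
  {"dp":[-0.001,0.002,0.003],"angular":[-1.58,-1.23,0],"fingers":0.05},
])

```text
t: 15.68
ee_pos: [589.3, -352.9, 267.7]
tcp_rot: [-3.14, 0.245, 2.233]
contact_force: [0.4, -0.0, -2.7]
gripper_width: 14.2
grasp_force: 28.0
```

```bash
python3 - <<'E'
from h import *
s=env.observe();R=Ro.from_euler("xyz",s["tcp_rot"]).as_matrix()@np.diag([-1,1,-1.])
T=R@np.array([-149,0,-31.3])+s["ee_pos"];print(s["ee_pos"].round(1),"spout",T.round(1),"tilt",np.degrees(np.arcsin(R[2,0])),s["contact_force"].round(1))
c=cam("wrist");w=eyes.grab_frame("wrist")[:,:,::-1];d=eyes.grab_frame("side")[:,:,::-1]
cv2.imwrite("pics/c5.png",np.hstack([cv2.resize(w,(480,360)),cv2.resize(d[60:300,270:480],(315,360))]))
E
```

```text
[ 589.3 -352.9  267.7] spout [ 505.1 -244.9  201.2] tilt 14.05317389075504 [ 0.4 -0.  -2.7]
```

View pics/c5.png

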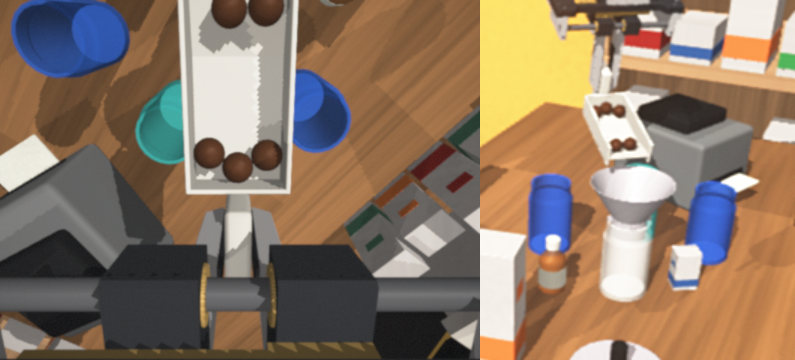

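Two pills are rolling down the tray and three are still at the back. The spout is aligned above the funnel (side half: spout edge (625,160), funnel (632,180)). Tilting on.

Call:
arm_command([
  {"dp":[-0.002,0.002,0.002],"angular":[-1.58,-1.23,0],"fingers":0.05},
  {"dp":[-0.001,0.002,0.003],"angular":[-1.58,-1.23,0],"fingers":0.05},
  {"dp":[-0.002,0.002,0.002],"angular":[-1.58,-1.23,0],"fingers":0.05},
  {"dp":[-0.002,0.003,0.002],"angular":[-1.58,-1.23,0],"fingers":0.05},
  {"dp":[-0.001,0.002,0.004],"angular":[-1.58,-1.23,0],"fingers":0.05},
  {"dp":[-0.002,0.003,0.004],"angular":[-1.58,-1.23,0],"fingers":0.05},
  {"dp":[-0.002,0.002,0.004],"angular":[-1.58,-1.23,0],"fingers":0.05},
  {"dp":[-0.003,0.003,0.003],"angular":[-1.58,-1.23,0],"fingers":0.05},
  {"dp":[-0.002,0.003,0.003],"angular":[-1.58,-1.23,0],"fingers":0.05},
  {"dp":[-0.002,0.003,0.004],"angular":[-1.58,-1.23,0],"fingers":0.05},
  {"dp":[-0.003,0.003,0.003],"angular":[-1.58,-1.23,0],"fingers":0.05},
  {"dp":[-0.002,0.003,0.003],"angular":[-1.58,-1.23,0],"fingers":0.05},
])

```text
t: 17.27
ee_pos: [565.2, -322.4, 304.8]
tcp_rot: [-3.141, 0.665, 2.232]
contact_force: [0.5, -0.1, -1.6]
gripper_width: 13.8
grasp_force: 28.0
```

Call:
arm_command([
  {"dp":[-0.002,0.003,0.003],"angular":[-1.58,-1.23,0],"fingers":0.05},
  {"dp":[-0.003,0.004,0.002],"angular":[-1.58,-1.23,0],"fingers":0.05},
  {"dp":[0,0,0],"angular":[0,0,0],"fingers":0.05},
  {"dp":[0,0,0],"angular":[0,0,0],"fingers":0.05},
  {"dp":[0,0,0],"angular":[0,0,0],"fingers":0.05},
  {"dp":[0,0,0],"angular":[0,0,0],"fingers":0.05},
  {"dp":[0,0,0],"angular":[0,0,0],"fingers":0.05},
  {"dp":[0,0,0],"angular":[0,0,0],"fingers":0.05},
])

```text
t: 18.27
ee_pos: [560.4, -315.7, 309.4]
tcp_rot: [-3.141, 0.733, 2.231]
contact_force: [0.7, 1.2, -1.1]
gripper_width: 14.0
grasp_force: 28.0
```

```bash
cat > brown.py <<'E'
from h import *
def brown(n,box):
    im=eyes.grab_frame(n);cv2.imwrite(f"pics/x_{n}_{env.observe()['t']:.2f}.png",im[:,:,::-1])
    h=cv2.cvtColor(im,cv2.COLOR_RGB2HSV);x0,y0,x1,y1=box
    m=((h[...,2]<120)&(h[...,1]>90)&((h[...,0]<12)|(h[...,0]>172)))[y0:y1,x0:x1].astype(np.uint8)
    k=cv2.connectedComponentsWithStats(m);return [(k[3][i].round(0)+[x0,y0]).tolist()+[int(k[2][i,4])] for i in range(1,k[0]) if k[2][i,4]>15]
E
python3 - <<'E'
from brown import *
s=env.observe();R=Ro.from_euler("xyz",s["tcp_rot"]).as_matrix()@np.diag([-1,1,-1.])
T=R@np.array([-149,0,-31.3])+s["ee_pos"];print(s["t"],s["ee_pos"].round(1),"spout",T.round(1),"tilt",np.degrees(np.arcsin(R[2,0])),s["contact_force"].round(1),s["joint_positions"].round(2))
print("wrist tray",brown("wrist",(245,0,395,260)))
print("side jar",brown("side",(345,195,390,262)),"side fun",brown("side",(340,120,405,205)))
print("tray before", )
E
```

```text
18.275 [ 560.4 -315.7  309.4] spout [ 505.3 -244.8  186.4] tilt 41.996493080868845 [ 0.7  1.2 -1.1] [ 0.7   0.13 -0.47  2.    0.93  0.61  0.25]
wrist tray [[317.0, 210.0, 3123]]
side jar [] side fun [[361.0, 123.0, 70]]
tray before
```

```bash
python3 - <<'E'
from h import *
import glob
f=glob.glob("pics/x_side*")[0]
a=cv2.imread("pics/side0.png").astype(int);b=cv2.imread(f).astype(int)
d=(b-a).sum(2)
J=np.array([492,-227,0.])
c=cam("side")
print(proj(c,[J+[0,0,z] for z in(5,25,50,90,115,173)]).round(0).tolist())
print("diff rows (sum rgb) jar cols 350..384 step3")
for r in range(200,264,3):print(r,d[r,348:388:3].tolist())
w=cv2.imread(glob.glob("pics/x_wrist*")[0])
print(w[0:240:20,255:385:13].mean(2).round().astype(int).tolist())
E
```

```text
[[365.0, 250.0], [366.0, 242.0], [366.0, 233.0], [368.0, 217.0], [369.0, 206.0], [372.0, 181.0]]
diff rows (sum rgb) jar cols 350..384 step3
200 [24, 15, 21, 29, 36, 29, 28, 20, 21, 26, 27, 25, 17, 11]
203 [23, 17, 30, 33, 23, 27, 32, 24, 19, 20, 26, 16, 46, 23]
206 [24, 30, 60, 15, 27, 26, 22, 29, 21, 22, 20, 26, 23, 24]
209 [23, 21, 30, 33, 26, 18, 70, 4, 18, 31, 5, 22, 26, 20]
212 [24, 18, 23, 43, 11, 9, 15, 13, 32, 20, 12, 22, 22, 15]
215 [21, 17, 16, 20, 18, 14, 14, 14, 20, 15, 22, 22, 24, 17]
218 [17, 25, 18, 17, 13, 13, 14, 12, 17, 24, 24, 22, 21, 27]
221 [16, 21, 21, 15, 8, 7, 5, 7, 14, 12, 11, 27, 20, 22]
224 [16, 21, 21, 20, 12, 8, 5, 6, 6, 10, 12, 18, 7, 18]
227 [12, 22, 24, 14, 12, 10, 10, 8, 9, 12, 15, 23, 23, 24]
230 [11, 20, 15, 12, 12, 9, 9, 8, 13, 13, 16, 21, 23, 16]
233 [20, 16, 20, 16, 9, 7, 8, 9, 10, 9, 17, 24, 23, 12]
236 [16, 23, 24, 15, 13, 10, 10, 11, 10, 9, 20, 17, 20, 22]
239 [15, 18, 27, 13, 13, 8, 7, 9, 11, 13, 22, 22, 21, 15]
242 [21, 19, 17, 11, 10, 8, 9, 12, -55, -103, 15, 20, 20, 15]
245 [22, 16, 9, 7, 5, 7, 6, -9, -130, -144, -65, 10, 16, 11]
248 [17,
[... 271 characters left out ...]
0, 22, 23, 19, 20, 22, 16]
263 [26, 20, 11, 26, 14, 16, 16, 24, 59, 15, 23, 25, 14, 20]
[[222, 223, 223, 223, 222, 224, 222, 223, 214, 127], [222, 223, 224, 224, 224, 225, 225, 225, 180, 127], [217, 224, 224, 226, 226, 225, 227, 226, 130, 128], [194, 225, 226, 226, 226, 226, 227, 227, 131, 130], [164, 230, 230, 232, 232, 231, 232, 232, 134, 133], [152, 231, 231, 231, 231, 232, 232, 232, 133, 134], [150, 231, 231, 232, 232, 233, 233, 229, 136, 135], [151, 232, 231, 231, 231, 233, 233, 217, 135, 135], [149, 231, 232, 233, 233, 232, 233, 200, 135, 133], [153, 217, 230, 231, 232, 232, 232, 223, 134, 135], [153, 51, 73, 57, 140, 219, 132, 46, 66, 33], [155, 105, 57, 122, 54, 78, 58, 46, 62, 113]]
```

The wrist rows 200–220 still show three pills, unmoved against the back wall: they wedged side by side. Two pills are in the jar (dark spots at side (372,248)). I'll go back to level, raise, and shake the wedge loose.

Call:
arm_command([
  {"dp":[0.0036,-0.0046,-0.0048],"angular":[3.32,2.58,0],"fingers":0.05},
  {"dp":[0.0036,-0.0046,-0.0048],"angular":[3.32,2.58,0],"fingers":0.05},
  {"dp":[0.0036,-0.0046,-0.0048],"angular":[3.32,2.58,0],"fingers":0.05},
  {"dp":[0.0036,-0.0046,-0.0048],"angular":[3.32,2.58,0],"fingers":0.05},
  {"dp":[0.0036,-0.0046,-0.0048],"angular":[3.32,2.58,0],"fingers":0.05},
  {"dp":[0.0036,-0.0046,-0.0048],"angular":[3.32,2.58,0],"fingers":0.05},
  {"dp":[0.0036,-0.0046,-0.0048],"angular":[3.32,2.58,0],"fingers":0.05},
  {"dp":[0.0036,-0.0046,-0.0048],"angular":[3.32,2.58,0],"fingers":0.05},
  {"dp":[0.0036,-0.0046,-0.0048],"angular":[3.32,2.58,0],"fingers":0.05},
  {"dp":[0.0036,-0.0046,0.0152],"angular":[3.32,2.58,0],"fingers":0.05},
  {"dp":[0,0,0.02],"angular":[0,0,0],"fingers":0.05},
  {"dp":[0,0,0],"angular":[0,0,0],"fingers":0.05},
])

```text
t: 19.92
ee_pos: [597.1, -361.4, 303.2]
tcp_rot: [3.141, 0.003, 2.232]
contact_force: [0.3, 0.7, -1.2]
gripper_width: 13.9
grasp_force: 28.0
```

Call:
arm_command([
  {"dp":[0,0,0],"angular":[6.13,-7.9,0],"fingers":0.05},
  {"dp":[0,0,0],"angular":[-6.13,7.9,0],"fingers":0.05},
  {"dp":[0,0,0],"angular":[-6.13,7.9,0],"fingers":0.05},
  {"dp":[0,0,0],"angular":[6.13,-7.9,0],"fingers":0.05},
  {"dp":[0.012,0.009,0],"angular":[0,0,0],"fingers":0.05},
  {"dp":[-0.012,-0.009,0],"angular":[0,0,0],"fingers":0.05},
  {"dp":[0,0,0],"angular":[0,0,0],"fingers":0.05},
])

```text
t: 20.8
ee_pos: [595.3, -362.5, 301.4]
tcp_rot: [-3.14, 0.0, 2.23]
contact_force: [-1.0, -0.8, -1.6]
gripper_width: 13.9
grasp_force: 28.0
```

```bash
cat >> brown.py <<'E'
def trayballs():
    "dark blobs in tray frame, plane through ball centres"
    s=env.observe();c=cam("wrist");R=Ro.from_euler("xyz",s["tcp_rot"]).as_matrix()@np.diag([-1,1,-1.]);o=s["ee_pos"]+R@[-65,0,-44.3]
    im=eyes.grab_frame("wrist");t=s["t"];cv2.imwrite(f"pics/x_wrist_{t:.2f}.png",im[:,:,::-1])
    K,Rc,oc=c;X,Y=np.meshgrid(np.arange(-84,47,1.),np.arange(-29,29.5,1.))
    P=(R@np.stack([X.ravel(),Y.ravel(),0*X.ravel()+13])).T+o;uv=proj(c,P).astype(np.float32)
    g=cv2.remap(im,uv[:,0].reshape(X.shape),uv[:,1].reshape(X.shape),1,borderMode=cv2.BORDER_CONSTANT,borderValue=(255,255,255)).astype(int)
    m=((g.sum(2)<230)&(g[...,0]>g[...,2]*1.25)).astype(np.uint8);k=cv2.connectedComponentsWithStats(cv2.erode(m,np.ones((3,3))))
    sp=o+R@[-84,0,13]
    return dict(t=t,ee=s["ee_pos"].round(1).tolist(),tilt=np.degrees(np.arcsin(R[2,0])).round(1),spout=sp.round(1).tolist(),fz=s["contact_force"].round(1).tolist(),balls=[(round(k[3][i][0]-84),round(k[3][i][1]-29),int(k[2][i,4])) for i in range(1,k[0]) if k[2][i,4]>20])
E
python3 -c "
from brown import *
print(trayballs());print(env.observe()['tcp_rot'])"
```

```text
{'t': 20.8, 'ee': [595.3, -362.5, 301.4], 'tilt': np.float64(0.0), 'spout': [503.9, -244.8, 270.1], 'fz': [-1.0, -0.8, -1.6], 'balls': [(10, -19, 167), (34, -7, 174), (-28, 13, 175)]}
[-3.14020012e+00 -7.82455636e-05  2.23078504e+00]
```

The wedge is broken: the balls now sit at tray (10,-19), (34,-7) and (-28,13). I'll pour again.

Call:
arm_command([
  {"dp":[0,0,-0.02],"angular":[0,0,0],"fingers":0.05},
  {"dp":[0,0,-0.02],"angular":[0,0,0],"fingers":0.05},
  {"dp":[-0.0018,0.0023,0.0024],"angular":[-1.66,-1.29,0],"fingers":0.05},
  {"dp":[-0.0018,0.0023,0.0024],"angular":[-1.66,-1.29,0],"fingers":0.05},
  {"dp":[-0.0018,0.0023,0.0024],"angular":[-1.66,-1.29,0],"fingers":0.05},
  {"dp":[-0.0018,0.0023,0.0024],"angular":[-1.66,-1.29,0],"fingers":0.05},
  {"dp":[-0.0018,0.0023,0.0024],"angular":[-1.66,-1.29,0],"fingers":0.05},
  {"dp":[-0.0018,0.0023,0.0024],"angular":[-1.66,-1.29,0],"fingers":0.05},
  {"dp":[-0.0018,0.0023,0.0024],"angular":[-1.66,-1.29,0],"fingers":0.05},
  {"dp":[-0.0018,0.0023,0.0024],"angular":[-1.66,-1.29,0],"fingers":0.05},
  {"dp":[-0.0018,0.0023,0.0024],"angular":[-1.66,-1.29,0],"fingers":0.05},
  {"dp":[-0.0018,0.0023,0.0024],"angular":[-1.66,-1.29,0],"fingers":0.05},
])

```text
t: 22.35
ee_pos: [578.0, -338.2, 283.8]
tcp_rot: [-3.141, 0.366, 2.232]
contact_force: [-0.4, -0.8, -1.2]
gripper_width: 13.7
grasp_force: 28.0
```

Call:
arm_command([
  {"dp":[-0.0018,0.0023,0.0024],"angular":[-1.66,-1.29,0],"fingers":0.05},
  {"dp":[-0.0018,0.0023,0.0024],"angular":[-1.66,-1.29,0],"fingers":0.05},
  {"dp":[-0.0018,0.0023,0.0024],"angular":[-1.66,-1.29,0],"fingers":0.05},
  {"dp":[-0.0018,0.0023,0.0024],"angular":[-1.66,-1.29,0],"fingers":0.05},
  {"dp":[-0.0018,0.0023,0.0024],"angular":[-1.66,-1.29,0],"fingers":0.05},
  {"dp":[-0.0018,0.0023,0.0024],"angular":[-1.66,-1.29,0],"fingers":0.05},
  {"dp":[-0.0018,0.0023,0.0024],"angular":[-1.66,-1.29,0],"fingers":0.05},
  {"dp":[-0.0018,0.0023,0.0024],"angular":[-1.66,-1.29,0],"fingers":0.05},
  {"dp":[-0.0018,0.0023,0.0024],"angular":[-1.66,-1.29,0],"fingers":0.05},
  {"dp":[0,0,0],"angular":[0,0,0],"fingers":0.05},
  {"dp":[0,0,0],"angular":[0,0,0],"fingers":0.05},
  {"dp":[0,0,0],"angular":[0,0,0],"fingers":0.05},
])

```text
t: 23.85
ee_pos: [562.3, -318.2, 307.0]
tcp_rot: [-3.141, 0.696, 2.231]
contact_force: [-0.2, 0.9, -0.8]
gripper_width: 14.0
grasp_force: 28.0
```

```bash
python3 -c "
from brown import *
print(trayballs())
a=cv2.imread('pics/side0.png').astype(int);b=eyes.grab_frame('side')[:,:,::-1].astype(int);cv2.imwrite('pics/side_p2.png',b)
d=(b-a).sum(2)
m=(d[195:265,345:392]<-40).astype(np.uint8);print('jar dark px',m.sum());k=cv2.connectedComponentsWithStats(m);print(k[2][1:].tolist())
for r in range(236,262,2):print(r,''.join('#' if v<-40 else '.' for v in d[r,345:392]))
"
```

```text
{'t': 23.85, 'ee': [562.3, -318.2, 307.0], 'tilt': np.float64(39.9), 'spout': [504.4, -243.8, 187.4], 'fz': [-0.2, 0.9, -0.8], 'balls': []}
jar dark px 267
[[18, 39, 16, 22, 223], [7, 47, 8, 8, 44]]
236 ........................########...............
238 ....................############...............
240 ..................#############................
242 ............##....########.#####...............
244 .........######...################.............
246 .......########..........#########.............
248 ........######........############.............
250 .....................##########................
252 .....................########..................
254 ......................######...................
256 ...............................................
258 ...............................................
260 ...............................................[ WARN:0@2.707] global loadsave.cpp:1063 imwrite_ Unsupported depth image for selected encoder is fallbacked to CV_8U.
```

The tray is empty (no blobs, load about 1 N lighter at 0.8–1.1 N), and the jar shows a cluster of pills. I'll untilt and carry the tray back.

Call:
arm_command([
  {"dp":[0.0036,-0.0046,-0.0028],"angular":[3.32,2.58,0],"fingers":0.05},
  {"dp":[0.0036,-0.0046,-0.0028],"angular":[3.32,2.58,0],"fingers":0.05},
  {"dp":[0.0036,-0.0046,-0.0028],"angular":[3.32,2.58,0],"fingers":0.05},
  {"dp":[0.0036,-0.0046,-0.0028],"angular":[3.32,2.58,0],"fingers":0.05},
  {"dp":[0.0036,-0.0046,-0.0028],"angular":[3.32,2.58,0],"fingers":0.05},
  {"dp":[0.0036,-0.0046,-0.0028],"angular":[3.32,2.58,0],"fingers":0.05},
  {"dp":[0.0036,-0.0046,-0.0028],"angular":[3.32,2.58,0],"fingers":0.05},
  {"dp":[0.0036,-0.0046,-0.0028],"angular":[3.32,2.58,0],"fingers":0.05},
  {"dp":[0.0036,-0.0046,-0.0028],"angular":[3.32,2.58,0],"fingers":0.05},
  {"dp":[0.0018,-0.0023,0],"angular":[1.66,1.29,0],"fingers":0.05},
])

```text
t: 25.2
ee_pos: [596.4, -362.6, 280.9]
tcp_rot: [-3.141, -0.004, 2.231]
contact_force: [-0.6, 0.2, -0.9]
gripper_width: 13.4
grasp_force: 28.0
```

Call:
arm_command([
  {"dp":[-0.003,0.015,0.01],"angular":[0,0,2],"fingers":0.05},
  {"dp":[-0.003,0.03,0],"angular":[0,0,3],"fingers":0.05},
  {"dp":[-0.004,0.035,0],"angular":[0,0,3],"fingers":0.05},
  {"dp":[-0.004,0.035,0],"angular":[0,0,3.3],"fingers":0.05},
  {"dp":[-0.004,0.035,0],"angular":[0,0,3.3],"fingers":0.05},
  {"dp":[-0.004,0.035,0],"angular":[0,0,3.3],"fingers":0.05},
  {"dp":[-0.004,0.035,0],"angular":[0,0,3.3],"fingers":0.05},
  {"dp":[-0.004,0.035,0],"angular":[0,0,3.3],"fingers":0.05},
  {"dp":[-0.004,0.035,0],"angular":[0,0,3.3],"fingers":0.05},
  {"dp":[-0.004,0.035,0],"angular":[0,0,3.3],"fingers":0.05},
  {"dp":[-0.004,0.035,0],"angular":[0,0,3.3],"fingers":0.05},
  {"dp":[-0.004,0.035,0],"angular":[0,0,3.3],"fingers":0.05},
])

```text
t: 26.7
ee_pos: [550.0, 35.6, 291.9]
tcp_rot: [-3.141, -0.001, 2.893]
contact_force: [1.0, -0.2, -1.8]
gripper_width: 13.8
grasp_force: 28.0
```

```bash
python3 - <<'E' 2>/dev/null
from brown import *
print(env.observe()["ee_pos"],env.observe()["tcp_rot"])
b=eyes.grab_frame('top')[:,:,::-1].copy();cv2.imwrite('pics/top_p2.png',b);b=b.astype(int)
a=cv2.imread('pics/top2.png').astype(int)
d=np.abs(b-a).sum(2);m=(d>60).astype(np.uint8);m[:, :240]=m[:, :240]
k=cv2.connectedComponentsWithStats(m);print([k[2][i].tolist() for i in range(1,k[0]) if k[2][i,4]>12])
s=b[240:300,390:456];dk=(s.sum(2)<200);print("dark in funnel",dk.sum())
for r in range(238,302,3):print(r,''.join(f"{v//10:3d}" for v in b[r,390:456:3].mean(1).astype(int)))
E
```

```text
[549.97175134  35.62129401 291.86598373] [-3.14098703e+00 -6.34931327e-04  2.89339453e+00]
[[0, 101, 491, 379, 97642], [542, 198, 98, 113, 3428], [624, 206, 16, 4, 30], [489, 212, 51, 18, 493], [457, 223, 24, 4, 77], [384, 224, 11, 7, 34], [434, 227, 22, 6, 112], [439, 245, 6, 5, 20], [413, 248, 41, 45, 1021], [449, 249, 18, 11, 147], [519, 257, 121, 99, 3718], [405, 263, 5, 8, 29], [409, 268, 14, 15, 154], [3, 280, 6, 8, 24], [2, 290, 21, 25, 288], [395, 290, 38, 23, 377], [434, 295, 8, 5, 16], [492, 399, 148, 69, 3205], [629, 476, 11, 4, 23]]
dark in funnel 74
238  11  9  9  9  8  8  8  9 11 12 14 13 12 10  8  8  8  8  8  8  8  8
241   9  9  9  9  9 10 13 13 13 12 12 12 12 12 12 12  9  9  8  8  8  8
244   9 10 10 12 14 14 13 13 13 12 12 12 12 11 11 11 12 10  8  8  8  8
247  12 13 13 18 14 13 13 14 13 13 12 12 12 11 11 11 11 17 16  8  8  7
250  13 13 17 15 14 14 13 14 16 17 17 18 16 11 11 10 11 11 11 10  9  9
253  12 14 17 14 14 14 14 13 13 16 18 17 18 18 17 17 14 16 17 13 11 11
256  11 16 14 14 14 14 14 13 13 12 17 18 19 19 20 20 21 21 21 14 13 11
259  12 17 14 14 15 14 14 13 11 11
[... 330 characters left out ...]
6 14 14 14 16 22 21  5  5 10 17 13 22 22 22 22 22 22 22 22 14
277  15 20 14 14 14 14 21 21  6  5  6 14 19 21 21 21 22 22 22 22 22 10
280  13 20 14 14 14 14 12  8  5  5  7 17 20 21 21 21 21 21 21 22 21  9
283  11 16 17 14 14 14 13 12 11 11 12 17 19 20 20 21 21 21 21 21 14  9
286  11 11 16 15 14 13 13 13 11 12 15 17 18 19 20 20 21 20 21 20  9  9
289  11 11 11 14 14 13 13 13 13 14 15 16 18 18 19 20 20 20 21 10  9  9
292  10 11 10  7 12 15 13 13 14 14 15 16 17 18 18 19 20 20 13 11 11 11
295  11 11 10  7  7  9 15 14 14 15 15 16 16 17 18 19 18  9 11 11 11 11
298  11 11  8  7  7  7  8 10 14 16 15 16 16 20 14  9  8 11 11 12 12 11
301  11 11  8  7  7  7  7  7  8  7  7  7  7  8 14 23 22  8  7  8  7  8
```

Call:
arm_command([
  {"dp":[-0.0031,0.029,0],"angular":[0,0,2.8],"fingers":0.05},
  {"dp":[-0.0031,0.029,0],"angular":[0,0,2.8],"fingers":0.05},
  {"dp":[-0.0031,0.029,0],"angular":[0,0,2.8],"fingers":0.05},
  {"dp":[-0.0031,0.029,0],"angular":[0,0,2.8],"fingers":0.05},
  {"dp":[-0.0031,0.029,-0.02],"angular":[0,0,2.8],"fingers":0.05},
  {"dp":[-0.0031,0.029,-0.03],"angular":[0,0,2.8],"fingers":0.05},
  {"dp":[-0.0031,0.029,-0.04],"angular":[0,0,2.8],"fingers":0.05},
  {"dp":[0,0,-0.05],"angular":[0,0,0],"fingers":0.05},
  {"dp":[0,0,-0.05],"angular":[0,0,0],"fingers":0.05},
  {"dp":[0,0,-0.03],"angular":[0,0,0],"fingers":0.05},
  {"dp":[0,0,-0.015],"angular":[0,0,0],"fingers":0.05},
  {"dp":[0,0,0],"angular":[0,0,0],"fingers":0.05},
])

```text
t: 28.25
ee_pos: [528.3, 236.8, 56.7]
tcp_rot: [-3.141, -0.002, -3.051]
contact_force: [-0.2, -0.4, -1.0]
gripper_width: 14.0
grasp_force: 28.0
```

Call:
arm_command([
  {"dp":[0,0,-0.003],"angular":[0,0,0],"fingers":0.05},
  {"dp":[0,0,-0.002],"angular":[0,0,0],"fingers":0.05},
  {"dp":[0,0,-0.001],"angular":[0,0,0],"fingers":0.05},
  {"dp":[0,0,0],"angular":[0,0,0],"fingers":0.05},
])

```text
t: 28.75
ee_pos: [528.8, 236.3, 51.0]
tcp_rot: [-3.141, -0.0, -3.052]
contact_force: [-0.2, -0.7, -0.8]
gripper_width: 13.6
grasp_force: 28.0
```

Call:
arm_command([
  {"dp":[0,0,-0.002],"angular":[0,0,0],"fingers":0.05},
  {"dp":[0,0,-0.001],"angular":[0,0,0],"fingers":0.05},
  {"dp":[0,0,-0.0005],"angular":[0,0,0],"fingers":0.05},
  {"dp":[0,0,0],"angular":[0,0,0],"fingers":0.05},
])

```text
t: 29.25
ee_pos: [528.7, 236.3, 47.3]
tcp_rot: [-3.141, -0.001, -3.052]
contact_force: [-0.6, -0.6, 1.6]
gripper_width: 13.7
grasp_force: 28.0
```

Call:
arm_command([
  {"dp":[0,0,0],"angular":[0,0,0],"fingers":0.3},
  {"dp":[0,0,0],"angular":[0,0,0],"fingers":0.6},
  {"dp":[0,0,0],"angular":[0,0,0],"fingers":0.8},
  {"dp":[0,0,0.02],"angular":[0,0,0],"fingers":0.8},
  {"dp":[0,0,0.05],"angular":[0,0,0],"fingers":0.8},
  {"dp":[0,0,0.06],"angular":[0,0,0],"fingers":0.8},
  {"dp":[0,0,0.06],"angular":[0,0,0],"fingers":0.8},
  {"dp":[0,-0.04,0.04],"angular":[0,0,-5],"fingers":0.8},
  {"dp":[0,-0.04,0.04],"angular":[0,0,-5],"fingers":0.8},
  {"dp":[0,-0.04,0.01],"angular":[0,0,-5],"fingers":0.8},
  {"dp":[0,-0.04,0],"angular":[0,0,-5],"fingers":0.8},
  {"dp":[0,-0.04,0],"angular":[0,0,-5],"fingers":0.8},
])

```text
t: 30.75
ee_pos: [528.2, 35.5, 328.8]
tcp_rot: [-3.141, 0.001, 2.793]
contact_force: [1.5, -0.3, 0.5]
gripper_width: 75.3
grasp_force: 0.0
```

Call:
arm_command([
  {"dp":[0,-0.04,0],"angular":[0,0,-5],"fingers":0.8},
  {"dp":[0,-0.04,0],"angular":[0,0,-5],"fingers":0.8},
  {"dp":[0,-0.04,0],"angular":[0,0,-5],"fingers":0.8},
  {"dp":[0,-0.04,0],"angular":[0,0,-5],"fingers":0.8},
  {"dp":[0,-0.04,0],"angular":[0,0,-5],"fingers":0.8},
  {"dp":[0,-0.04,0],"angular":[0,0,-5],"fingers":0.8},
  {"dp":[0.002,-0.04,0],"angular":[0,0,0],"fingers":0.8},
  {"dp":[0.002,-0.038,0],"angular":[0,0,0],"fingers":0.8},
  {"dp":[0.002,0,0],"angular":[0,0,0],"fingers":0.8},
  {"dp":[0,0,0],"angular":[0,0,0],"fingers":0.8},
  {"dp":[0,0,0],"angular":[0,0,0],"fingers":0.8},
])

```text
t: 32.12
ee_pos: [534.9, -280.9, 327.5]
tcp_rot: [-3.141, -0.001, 2.273]
contact_force: [0.0, 0.9, -0.1]
gripper_width: 75.2
grasp_force: 0.0
```

```bash
python3 - <<'E' 2>/dev/null
from brown import *
s=env.observe();c=cam("wrist");print(s["t"],s["ee_pos"].round(1),s["tcp_rot"].round(3),c[2].round(0),s["contact_force"].round(1))
b=eyes.grab_frame("wrist")[:,:,::-1];cv2.imwrite("pics/w_fun.png",b)
print(proj(c,[(492,-227,z) for z in(5,15,90,115,121,173)]).round(0).tolist())
u,v=proj(c,(492,-227,60))[0].astype(int)
p=b[max(0,v-40):v+40:2,u-40:u+40:2].astype(int)
for r in p:print(''.join('#' if (x.sum()<230 and x[2]>x[0]*1.2) else ('+' if x.sum()<330 else ('-' if x.sum()<480 else '.')) for x in r))
d=eyes.grab_frame("side")[:,:,::-1];cv2.imwrite("pics/side_f.png",d);t=eyes.grab_frame("top")[:,:,::-1];cv2.imwrite("pics/top_f.png",t)
print("tray/handle check: bright px of tray in top"); 
a=cv2.imread("pics/top0.png").astype(int)
df=np.abs(t.astype(int)-a).sum(2)[235:345,160:240];print((df>90).sum())
E
```

```text
32.125 [ 534.9 -280.9  327.5] [-3.141e+00 -1.000e-03  2.273e+00] [ 490. -227.  490.] [ 0.   0.9 -0.1]
[[319.0, 141.0], [319.0, 141.0], [319.0, 141.0], [320.0, 141.0], [320.0, 141.0], [320.0, 141.0]]
-----+++++++----------------------------
-----++++++++++-------------------------
-----+++++++++++------------------------
-----++++++++++++++---------------------
------+++++++++++++++-------------------
------++++++++++++++++------------------
------+++++++++++++++++-----------------
------++++++++++++++++++----------------
------+++++++++++++###++----------------
------++++++++++#######-..-+------------
------+++++++--+#######+...-------------
-------+++++-..+#######-....------------
-------++++-...+#######-.....-----------
-------+++-....-######+.......----------
-------+++--....-+###+-........---------
-------+++##+-....---..........---------
..------+#####-.................--------
......--+######-................--------
........+######-................--------
.......-+######-................--------
.......-+######-...........---..--------
........+######-..........+###+---------
........+######-.........+######+-------
........-#######........-#######++------
........-+######-.......-#######++------
.........+########-.....+######+++------
.........-+########+....-######+++------
..........+#########-....+####++++------
...........+########-.....+##+++++------
...........-+#######-......-++++++------
.............+######-......-++++++------
..............-+###+.....--+++++++------
...............--++------------+--------
..................------...-------------
...........................-------------
...........................-------------
...........................-------------
.............................-----------
.............................-----------
.............................-----------
tray/handle check: bright px of tray in top
1066
```

```bash
python3 - <<'E' 2>/dev/null
from h import *
b=cv2.imread("pics/w_fun.png").astype(int)
g=b.sum(2)
for r in range(112,166):print(r,''.join(chr(48+min(9,v//45)) if v<450 else ' ' for v in g[r,290:348]))
d=cv2.imread("pics/side_f.png").astype(int);a=cv2.imread("pics/side0.png").astype(int)
x=d.sum(2)
for r in range(228,260):print(r,''.join(f"{min(99,v//8):3d}" for v in x[r,346:388:1]))
# strays
for n in("top","side"):
    f=cv2.imread(f"pics/{n}_f.png");o=cv2.imread(f"pics/{n}0.png")
    dark=lambda i:((i.astype(int).sum(2)<200)&(i[...,2]>i[...,0]*1.2)).astype(np.uint8)
    m=dark(f)&(1-cv2.dilate(dark(o),np.ones((5,5))));k=cv2.connectedComponentsWithStats(m);print(n,[k[2][i].tolist() for i in range(1,k[0]) if k[2][i,4]>8])
E
```

```text
112 6666666666666666666666666667777777777877777788888888778888
113 7666666666666666666666666666777777777788887788888888887888
114 7666666666666666666666666665666667667788888788888888878888
115 7666666666666666666666555544445555566778888888888888887888
116 7666666666666666665555444433333334578877788888888888878888
117 766666666666666666554333333222332358  98777888888888888888
118 766666666666666667643332222222222348    977778888888887888
119 766666666666666788753222222222222247      9777888888887788
120 7666666666666679  852222222222222247        87788888888888
121 777666666666789   852222222222222247         8788988888788
122 8776666666678     852222222222222247          878998887788
123 887666666668      963222222222222248           87888888888
124 88766667668        73221222222222358            8788888888
125 98766677779        8532222222222247             9777888888
126 9876667778          752222222222369              877888887
127 9876676679           7432222223358                87888878
128 9876666679            75433233468                  8788888
129 987666656677789        97
[... 6170 characters left out ...]
1 91 91 91 88 85 80 72 67 61 56 50 45 44 44 44 44 44 45 46 46
258  45 45 46 47 48 48 47 52 58 69 77 81 81 82 84 85 85 85 84 84 83 83 82 81 81 79 75 71 68 64 60 52 45 43 44 44 44 44 44 45 46 45
259  45 46 46 48 49 48 48 48 47 50 56 65 71 78 81 80 80 82 82 82 80 80 79 79 76 72 68 67 66 58 49 44 42 43 44 43 44 44 44 45 45 44
top [[505, 121, 39, 70, 779], [455, 170, 5, 7, 10], [469, 177, 21, 27, 152], [453, 195, 12, 6, 30], [478, 205, 10, 6, 12], [468, 206, 29, 29, 47], [413, 270, 8, 12, 68], [316, 299, 8, 7, 41]]
side [[361, 0, 28, 1, 28], [323, 7, 64, 47, 497], [364, 37, 37, 8, 86], [383, 68, 6, 35, 65], [357, 287, 11, 22, 191], [125, 352, 5, 6, 9], [121, 359, 11, 13, 22], [99, 391, 7, 7, 10]]
```

The side image shows five separate pill silhouettes at the bottom of the jar: (372,238), (365,241), (356,245), (376,246) and (370,251). A last numeric check of the tray, then hand in.

```bash
python3 - <<'E'
from h import *
from rig import job_done
for n,(x0,y0,x1,y1) in(("side",(190,345,370,480)),("top",(160,235,240,345))):
    f=[cv2.cvtColor(cv2.imread(f"pics/{n}{k}.png"),7)[y0:y1,x0:x1] for k in("0","_f")]
    w=[(g>150).astype(np.uint8) for g in f];print(n,[(m.sum(),[v.mean().round(1) for v in np.nonzero(m)]) for m in w])
s=env.observe();print(s["t"],s["contact_force"].round(1));print(job_done())
E
```

```text
side [(np.uint64(7770), [np.float64(68.4), np.float64(88.7)]), (np.uint64(8722), [np.float64(66.4), np.float64(87.8)])]
top [(np.uint64(1403), [np.float64(64.8), np.float64(34.7)]), (np.uint64(2194), [np.float64(59.8), np.float64(35.3)])]
32.275 [-0.4 -0.2  0. ]
the job is handed in; nothing more can be done
None
```

The job is handed in at about 32 s of the 72 s limit. All five pills are in the jar under the funnel, the lid lies flat and knob-up on the counter, and the empty tray is back on the mat. I checked these from camera images and the arm's readings; the judge's verdict was not shown.

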